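# Clamp a shock body in the bench cradle

### The job

Get the bicycle shock body ready for service: lift the sprung clamp bar of the bench cradle out of its fork and turn it aside, then take the long barrel with the eyelet from the sloping rack and lay it gently in the two V-saddles, its wide collar in the slot between saddle and end pegs. Then bring the bar back over it and let it down gently between its fork pins, so that it clamps the barrel; leave the short barrel and everything else on the bench where they are.

Things in the scene. Friction and masses are not known exactly. Their poses are not given: they have to be found in the camera images.
- cradle: Fixed bench clamp stand, grey base plate 205 x 170 x 12 mm. Origin on the bench, under the middle of the seated barrel; z up; the barrel lies along its y; x points to the clamp post (18 mm thick, 132 mm high, at x = 105 mm). Two aluminium V-saddles, 16 mm thick (y = 30 to 46 and -46 to -30 mm), tops 50 mm high, 65 mm across x; free for the fingers between them.
- seat (a point): Where the middle of the barrel belongs: on the axis of the V-saddles, 50 mm above the bench. Same axes as the cradle: barrel axis along y, the end with the collar towards +y.
- slot (a point): Middle of the slot for the barrel's collar, on the saddles' axis 59 mm from the seat towards the cradle's +y. The slot is 26 mm long in y, between the +y saddle and two end pegs (12 x 8 mm, 62 mm high, inner faces at x = +-26 mm).
- fork (a point): Midway between the two steel fork pins (8 mm thick, tops at 78 mm), 75 mm from the seat towards the post, at the height of the bar. The pins stand 18 mm to either side and hold the bar with about 2 mm play each side.
- pivot (a point): On the axis of the clamp post, at the height (67 mm) of the bar's mid-thickness when the bar is fully down. The bar turns about the vertical through it.
- clamp_lift (a joint): Height of the clamp bar in m: 0 = fully down (underside 60 mm above the bench), 0.045 = top stop. Spring and weight press it down, about 6 N at 0, 8 N at 0.035; let go, it snaps down, wherever it is turned. On the laid barrel (top at 70 mm) it reads about 0.010. It is free of the fork above about 0.018: lift it more than that to turn it out or back in.
- clamp_swing (a joint): Turn of the bar about the post in rad: 0 = across the cradle in the fork, pointing from the post to the cradle's -x; grows to 1.5 as its free end goes towards the cradle's +y (clockwise from above); it stays where it is left. Grip the knob firmly and turn the grip along with the bar, or the knob slips down in it.
- knob (a point): Grip point on the black upright knob at the clamp bar's free end, 160 mm from the post axis: shank 20 mm thick, 36 mm high, standing on the bar (24 mm wide, 14 mm thick, steel), with a cap 32 mm wide, 10 mm high on top. The point is 23 mm above the bar's top, 30 mm above its mid-thickness, 23 mm below the top of the cap.
- shock_mid (a point): Middle (on the axis) of the long barrel, the shock: aluminium tube 40 mm thick, axis = its x; tube from x = -75 to +70 mm; dark collar 60 mm thick from x = -65.5 to -53.5 mm; at the +x end a flat eyelet, to x = +100 mm. 0.38 kg. Grip it at the middle. It starts in one of the two places of the rack, sloping 29 degrees, collar end up (towards the robot).
- shock_collar (a point): Middle of the long barrel's collar, on the axis, 59.5 mm from point shock_mid towards its -x.
- stub_mid (a point): Middle of the short barrel, a like tube 133 mm long with the same collar but no eyelet, in the other place of the rack. To be left alone.
- rack: Fixed plywood rack 230 mm wide, origin on the bench under its middle; its board slopes 29 degrees down towards its +x (low edge away from the robot). Two places at y = +-55 mm; each barrel lies in two wooden V-saddles with 72 mm free between them and its axis 45 mm above the board, about 100 mm above the bench at the middle.
- grease: Grease jar, 64 mm wide, 60 mm high, origin at the underside. Bystander.
- oil: Blue oil bottle, 52 mm wide, 140 mm high, origin at the underside. Bystander.
- dish: Steel parts dish, 110 mm wide, 35 mm high, origin at the underside. Bystander.
- spanner: Steel spanner, 160 mm, lying near the robot. Bystander.
- driver: Screwdriver with blue handle, 180 mm, lying near the robot. Bystander.
- bearing: Steel bearing ring, 42 mm wide, 16 mm high, lying beside the clamp stand. Bystander.
- mallet: Hammer with wooden handle, 200 mm, lying behind the rack. Bystander.
Things that resemble listed ones, but are neither listed nor needed, are in the scene too. What is shaped like the part that bears shock_mid but red is not meant.

How it is judged:
By the outcome, as a careful person would: the job done as asked, in the order asked, and still so for the second after the job is handed in, with the robot touching nothing.
It also fails if it takes over 67 s, if anything falls off the work surface, if the arm or the gripper's body presses on something with over 40 N, if the wrist force passes 120 N, or if a joint passes its speed limit or range.

### The arm

A 6-joint arm with a two-finger parallel gripper is mounted at the origin on the work surface. World frame = base frame: x ahead of the robot, y to its left, z up, the work surface at z = 0. Lengths are in m, angles in rad, forces in N, time in s.
With the tool pointing down it reaches from about 0.3 to 1 m from the base axis. Payload 5.1 kg.
Tool frame: the origin (TCP) lies at the very end of the fingers, on their centre line; the grasp point (between the pads) lies 19 mm behind it; z points along the fingers, y is the direction in which the jaws open and shut (so a half turn about z gives the same grasp; the last joint's range is limited). The gripper opens to 95 mm and grips with 3 to 60 N. Pads are 20 mm wide; open, the fingers measure 119 mm over their backs; the gripper's body (75 mm by 180 mm) begins 59 mm behind the grasp point.
Start: joints at [-1.374, 0.124, 1.65, -0, 1.367, -0.083], TCP at [0.179, -0.625, 0.215] pointing down, gripper open.
Joint ranges: [-2.61, 2.61], [-1.02, 2.33], [0.03, 2.71], [-1.35, 4.49], [0.32, 2.68], [-2.91, 2.91]. Speed limits (rad/s): [2.57, 2.57, 3.14, 3.14, 3.14, 3.14].

### API

Orientations are given as a rotation vector (axis times angle).
In Python, from workcell import * gives the robot as it stands.
- The arm moves only by the tool step_arm, never from a script. Its argument "commands" is a list of rows, each an object with "linear": the shift along the world's x, y, z in m, a list of three; "twist": the turn, a rotation vector about the world's x, y, z in degrees, a list of three. In form: [{"linear": [dx, dy, dz], "twist": [rx, ry, rz]}, ...]. A call has 1 to 20 rows; each row shifts and turns the commanded pose from where the row before left it; what a row does not reach is not made up. A row lasts 1/12 s, in which the tool goes at most 41.7 mm and 7.16 degrees, less where a joint would pass 70% of its speed; a pose out of reach is approached as far as the arm can. A call is refused whole if a number of a shift passes 0.0417 or a number of a turn 7.16, either way. A call with a gripper value outside its range is refused whole. "gripper" is the opening, from 0 (shut) to 1 (fully open), set as the call begins (left out, the last holds). The fingers move at their own pace and stop on an object; "squeeze" is the grip in N (left out, the last holds). Time passes only in rows, so rows that do not move let the fingers close. It gives the time, the measured TCP pose, the force and the opening at its end, in the units of the state.
- sense(): the state, without advancing time (a new reading comes with each control period).
- grab_frame(name): name is "scene" or "top"; returns a dict with "image" (384x512x3 uint8, red, green, blue), "depth" (384x512 float32, m along the optical axis (not along the pixel's ray), 0 where there is no reading), "vertical_fov" (degrees; the focal length in pixels is half the picture's height over the tangent of half this angle, whatever the lens; pixels are square), "cx", "cy" (the principal point, pixels), "dist" ([k1, k2, p1, p2, k3] as OpenCV has them; the pictures are not rectified), "eye" and "orientation" of the camera in the world. Camera axes: x right, y up, looking along -z (the intrinsics and any distortion apply to the point x, -y, -z); pixel columns grow to the right and rows downward; lengths in m; the calibration is good to about 2 mm. A picture is of the moment at which its call begins.
- hand_in(): hands the job in, once; it reports no verdict.
The state is a dict: "time": time; "q": joint angles; "joint_velocities": joint speeds; "effort": joint torques, N m; "position": TCP position; "tcp_rot": TCP orientation; "wrist_force": force on the tool from outside, world axes, zero at the start; "ft_torque": the same for the moment, N m; "finger_gap": finger opening in m.
Only numpy, scipy, OpenCV 4.12 (cv2) and the standard library are available. Lean on these libraries where they do the work, as an engineer would, in place of code of your own. Each camera call takes 0.05 s, during which the arm holds its last target.

## Working session

There is one attempt and no reset: what is moved stays moved. The work goes in short steps, Python scripts to look and compute and a tool call to move; the robot and the scene stay as the last step left them, time stands still between calls to the robot, and variables do not carry over. Pictures are saved under pics/ and viewed, and the job is handed in when it is done.

Besides the shell and the picture viewer there is one more tool, called after ">>>" as a command line: name --argument value ..., lists and objects as JSON in quotes. step_arm: Moves the arm, as the interface text tells. Its arguments: {"type":"object","properties":{"commands":{"type":"array"},"gripper":{"type":"number"},"squeeze":{"type":"number"}},"required":["commands"]}

```bash
mkdir -p pics
cat > h.py <<'E'
from workcell import *
import numpy as np, cv2, pickle
from scipy.spatial.transform import Rotation as R
def cap(n,tag):
    f=grab_frame(n); pickle.dump(f,open(f'pics/{tag}.pkl','wb')); cv2.imwrite(f'pics/{tag}.png',cv2.cvtColor(f['image'],cv2.COLOR_RGB2BGR)); return f
def K(f):
    h,w=f['image'].shape[:2]; fl=h/2/np.tan(np.radians(f['vertical_fov'])/2)
    return np.array([[fl,0,f['cx']],[0,fl,f['cy']],[0,0,1.]])
def rot(f):
    o=np.array(f['orientation'],float)
    return R.from_rotvec(o).as_matrix() if o.shape==(3,) else (o if o.shape==(3,3) else R.from_quat(o).as_matrix())
def rays(f,px):
    u=cv2.undistortPoints(np.array(px,float).reshape(-1,1,2),K(f),np.array(f['dist'],float)).reshape(-1,2)
    d=np.c_[u[:,0],-u[:,1],-np.ones(len(u))]
    return np.array(f['eye']),d@rot(f).T
def onz(f,px,z):
    e,d=rays(f,px); t=(z-e[2])/d[:,2]; return e+d*t[:,None]
def dep(f,px):
    e,d=rays(f,px); p=np.array(px).reshape(-1,2).astype(int); return e+d*f['depth'][p[:,1],p[:,0]][:,None]
def cloud(f):
    h,w=f['depth'].shape; v,u=np.mgrid[:h,:w]; px=np.c_[u.ravel(),v.ravel()]
    P=dep(f,px).reshape(h,w,3); P[f['depth']==0]=np.nan; return P
E
python3 - <<'E'
from h import *
for n in("scene","top"):
    f=cap(n,n+'0'); print(n,f['eye'],f['orientation'],f['vertical_fov'],f['cx'],f['cy'],f['dist'])
print(sense())
E
```

```text
scene [1.0315833  0.22090933 0.79492557] [0.46558271 0.70486708 1.86782135] 57.61973823032525 251.85463640907517 189.53455070920842 [0.0260037 0.        0.        0.        0.       ]
top [ 0.349993   -0.02733027  1.34099995] [ 0.0994782  -0.04886866 -1.59832142] 47.31172779110011 259.56759279772785 199.77090392392162 [-0.01469922  0.          0.          0.          0.        ]
{'time': 0.1, 'q': array([-1.37358545e+00,  1.24423960e-01,  1.65152040e+00, -3.49296568e-05,
        1.36751370e+00, -8.26116619e-02]), 'joint_velocities': array([ 0.00187479, -0.00016305, -0.00325139,  0.00086283,  0.00047776,
        0.00190632]), 'effort': array([ 1.26162568e-04, -4.18881440e+01, -3.61096644e+01,  7.76125398e-02,
        4.61315014e-02, -7.16604768e-05]), 'position': array([ 0.17936153, -0.62416065,  0.21353036]), 'tcp_rot': array([-3.10905042e+00, -4.37863167e-01,  2.21313497e-04]), 'wrist_force': array([0.14768496, 0.85714043, 0.06975361]), 'ft_torque': array([ 0.02623128, -0.00893326, -0.04888574]), 'finger_gap': 0.0952008703154074}
```

View pics/scene0.png

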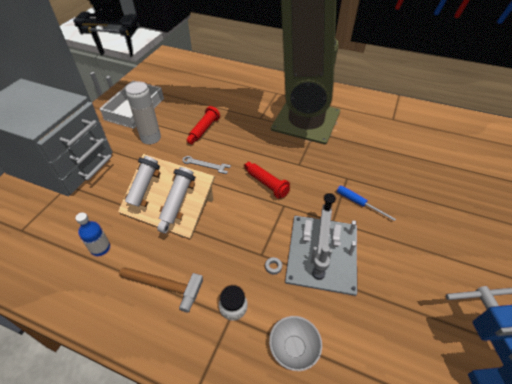

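View pics/top0.png

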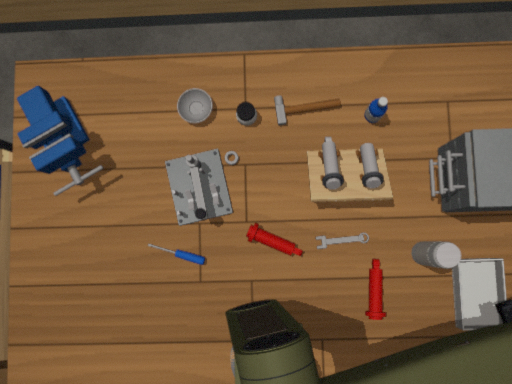

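Top view: the cradle is around (200,187), with the knob at (200,212) and the post at about (193,160). The rack is at (350,177). The long barrel, with the eyelet, is its left place (332,163), and the stub is at (371,165). I'll zoom in on both.

Run:
```python
from h import *
a=cv2.imread('pics/top0.png'); b=cv2.imread('pics/scene0.png')
r=lambda im,x,y,w,h:cv2.resize(im[y:y+h,x:x+w],(390,300),interpolation=cv2.INTER_CUBIC)
o=np.vstack([np.hstack([r(a,150,140,104,80),r(a,295,130,104,80)]),np.hstack([r(b,270,190,117,90+20),r(b,110,145,117,110)])])
cv2.imwrite('pics/z0.png',o)
f=pickle.load(open('pics/top0.pkl','rb'));P=cloud(f)
g=pickle.load(open('pics/scene0.pkl','rb'));Q=cloud(g)
for n,px in dict(knob=(200,212),post=(193,160),bar=(197,185)).items(): print(n,P[px[1],px[0]])
for n,px in dict(knob=(328,201),post=(320,265)).items(): print('s',n,Q[px[1],px[0]])
print('bench',np.nanmedian(P[225:235,330:350,2]))
```

```text
knob [0.43651265 0.1785638  0.11906422]
post [0.5887053  0.19981603 0.10048461]
bar [0.51931141 0.19398634 0.07312121]
s knob [0.44783719 0.18097135 0.11914636]
s post [0.6078673  0.20953327 0.08344581]
bench 0.00036671320299830334
```

View pics/z0.png

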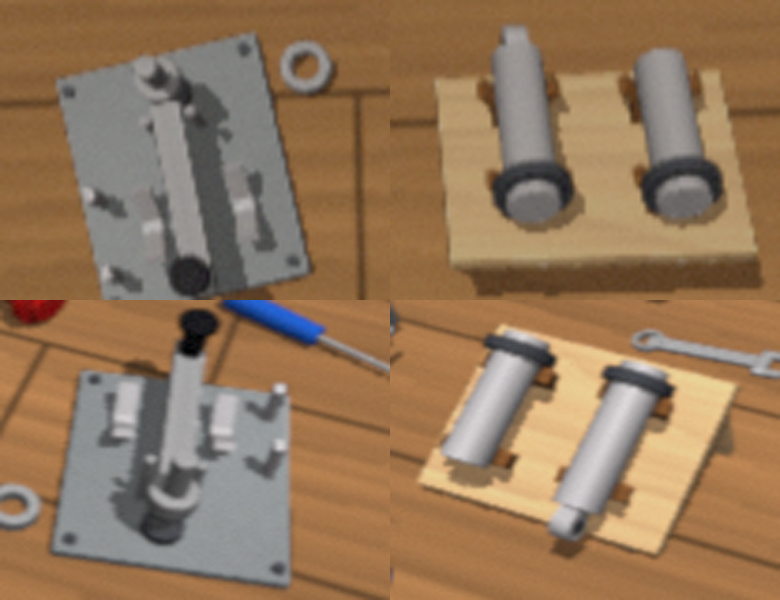

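Run:
```python
from h import *
f=pickle.load(open('pics/top0.pkl','rb'));g=pickle.load(open('pics/scene0.pkl','rb'))
for nm,F in(('t',f),('s',g)):
    P=cloud(F).reshape(-1,3); C=F['image'].reshape(-1,3)
    m=(P[:,0]>.38)&(P[:,0]<.68)&(P[:,1]>.05)&(P[:,1]<.33)&(P[:,2]>-.01)&(P[:,2]<.15)
    P=P[m];C=C[m].astype(int)
    gray=(C.max(1)-C.min(1)<25)
    pl=P[gray&(abs(P[:,2]-.012)<.004)]
    print(nm,'plate',len(pl),np.median(pl[:,2]),cv2.minAreaRect(pl[:,:2].astype(np.float32)*1000))
    for a,b in((.122,.14),(.113,.1215),(.066,.08),(.054,.065),(.044,.053)):
        q=P[(P[:,2]>a)&(P[:,2]<b)]
        # cluster
        im=np.zeros((300,300),np.uint8)
        ij=((q[:,:2]-[.38,.05])*1000).astype(int); im[ij[:,0],ij[:,1]]=255
        im=cv2.dilate(im,np.ones((7,7)))
        n,l=cv2.connectedComponents(im)
        lab=l[ij[:,0],ij[:,1]]
        for k in range(1,n):
            s=q[lab==k]
            if len(s)>2: print('  z%.3f-%.3f'%(a,b),len(s),'mean',(s.mean(0)*1000).round(1),'mid',((s.max(0)+s.min(0))*500).round(1),'ext',(np.ptp(s,axis=0)*1000).round(1))
```

```text
t plate 2318 0.012082811406489036 ((528.6903686523438, 175.2578582763672), (204.1209259033203, 223.1610107421875), 11.567502975463867)
  z0.122-0.140 17 mean [434.9 179.2 123.2] mid [436.4 179.3 124.1] ext [22.7 25.8  4.2]
  z0.122-0.140 34 mean [590.3 206.8 131.5] mid [590.5 207.  130.8] ext [15.  15.1 16.2]
  z0.113-0.121 73 mean [433.1 178.3 118.9] mid [433.6 178.7 118.6] ext [28.3 28.9  5.6]
  z0.113-0.121 3 mean [591.2 199.4 118. ] mid [591.3 199.5 117.6] ext [5.1 0.7 3.2]
  z0.066-0.080 401 mean [513.3 192.1  73.9] mid [513.4 194.1  73. ] ext [188.6  56.8  13.9]
  z0.054-0.065 10 mean [441.3 253.4  61.7] mid [441.  253.2  61.5] ext [9.  7.1 6.9]
  z0.054-0.065 12 mean [503.2 266.8  61.3] mid [503.8 266.5  59.6] ext [ 8.9  8.2 10.1]
  z0.054-0.065 3 mean [557.2 217.1  63.3] mid [557.2 217.5  63.4] ext [5.7 3.2 1. ]
  z0.054-0.065 3 mean [560.7 184.8  59.7] mid [560.1 185.8  59.9] ext [ 6.4  8.4 10. ]
  z0.044-0.053 4 mean [441.7 250.   49.7] mid [441.7 250.   50. ] ext [9.2 0.9 4.7]
  z0.044-0.053 11 mean [455.4 217.9  47.4] mid [454.7 217.2  48.3] ext [11.9 13.6  8.5]
  z0.044-
[... 1257 characters left out ...]
.4 8.7]
  z0.054-0.065 24 mean [604.2 208.3  60.9] mid [601.2 208.4  59.4] ext [12.9 32.8 10.7]
  z0.044-0.053 7 mean [445.6 257.4  49.7] mid [444.5 257.3  50. ] ext [6.  6.9 5. ]
  z0.044-0.053 20 mean [455.2 220.2  46.5] mid [455.  219.9  46.9] ext [ 7.7 18.3  5.5]
  z0.044-0.053 16 mean [471.6 145.4  46.6] mid [470.5 145.   47. ] ext [ 8.2 15.4  5.4]
  z0.044-0.053 10 mean [506.8 269.3  46.5] mid [504.9 269.7  48.4] ext [8.3 8.6 8.2]
  z0.044-0.053 19 mean [507.1 232.2  46.2] mid [506.1 232.2  46.4] ext [ 9.6 14.5  4.7]
  z0.044-0.053 16 mean [524.  156.9  46.6] mid [525.3 156.6  46.8] ext [ 8.2 14.2  5.4]
  z0.044-0.053 7 mean [567.9 185.7  47.4] mid [568.  185.1  47.5] ext [3.3 7.5 6.4]
```

```bash
cat > shock.py <<'E'
from h import *
from scipy.optimize import least_squares
def fitcyl(P,p0,d0):
    def unp(x):
        d=np.array([1,x[2],x[3]]);return np.array([p0[0],x[0],x[1]]),d/np.linalg.norm(d)
    fun=lambda x:(lambda c,d:np.linalg.norm(np.cross(P-c,d),axis=1)-.020)(*unp(x))
    r=least_squares(fun,[p0[1],p0[2],d0[1]/d0[0],d0[2]/d0[0]],loss='soft_l1',f_scale=.001)
    c,d=unp(r.x); return c,d,np.abs(fun(r.x))
E
python3 - <<'E'
from shock import *
for nm in('top','scene'):
    F=pickle.load(open(f'pics/{nm}0.pkl','rb'))
    Pf=cloud(F);C=F['image'].astype(int)
    sp=C.max(2)-C.min(2)
    # plate
    m=((sp<25)&(abs(Pf[...,2]-.012)<.004)&(Pf[...,0]>.38)&(Pf[...,0]<.68)&(Pf[...,1]>.05)&(Pf[...,1]<.33)).astype(np.uint8)
    n,l,st,_=cv2.connectedComponentsWithStats(m); k=1+np.argmax(st[1:,4])
    print(nm,'plate',cv2.minAreaRect((Pf[l==k][:,:2]*1000).astype(np.float32)))
    m=(Pf[...,0]>.45)&(Pf[...,0]<.72)&(Pf[...,1]>-.42)&(Pf[...,1]<-.1)&(Pf[...,2]>.02)&(Pf[...,2]<.2)
    # rack board: wood color
    b=m&(sp>60); Q=Pf[b]
    gy=m&(sp<25)&(C.mean(2)>100)
    n,l,st,cen=cv2.connectedComponentsWithStats(gy.astype(np.uint8))
    for k in range(1,n):
        if st[k,4]<80: continue
        P=Pf[l==k]; 
        c,d,e=fitcyl(P,P.mean(0)-[0,0,.015],np.array([.87,-.1,-.48]))
        P=P[np.argsort(e)[:int(.8*len(e))]]
        c,d,e=fitcyl(P,c,d)
        t=(Pf[l==k]-c)@d
        print(nm,cen[k].round(),st[k,4],'c',c.round(4),'d',d.round(3),'slope',np.degrees(np.arcsin(d[2])).round(1),'yaw',np.degrees(np.arctan2(d[1],d[0])).round(1),'res',np.median(e).round(4),'trange',np.percentile(t,[0,1,99,100]).round(4))
        dk=m&(C.max(2)<80); D=Pf[dk]; td=(D-c)@d; r=np.linalg.norm(np.cross(D-c,d),axis=1)
        s=(r>.022)&(r<.034)&((D-c)@np.cross(d,[0,1,0])*-1>-.1); print('   collar',s.sum(),np.percentile(td[s],[2,50,98]).round(4), 'pts at r>26', np.percentile(td[s&(r>.027)],[2,98]).round(4))
    # board plane
E
```

```text
top plate ((532.9657592773438, 155.02565002441406), (203.88623046875, 75.42182922363281), 11.515398025512695)
top [329. 156.] 431 c [ 0.5855 -0.1943  0.0887] d [ 0.874 -0.004 -0.486] slope -29.1 yaw -0.3 res 0.0008 trange [-0.0805 -0.0729  0.064   0.0668]
   collar 115 [-0.0902 -0.0871 -0.0791] pts at r>26 [-0.0901 -0.0791]
top [369. 158.] 374 c [ 0.5763 -0.3044  0.0936] d [ 0.875 -0.011 -0.484] slope -28.9 yaw -0.7 res 0.0008 trange [-0.0689 -0.0663  0.0437  0.0458]
   collar 127 [-0.0804 -0.0763  0.1483] pts at r>26 [-0.0803  0.1477]
top [373. 182.] 121 c [ 0.5033 -0.3022  0.1331] d [ 0.858 -0.113 -0.501] slope -30.1 yaw -7.5 res 0.0022 trange [-0.0082 -0.0081  0.0047  0.005 ]
   collar 131 [0.0007 0.0064 0.2264] pts at r>26 [0.0009 0.2257]
top [333. 183.] 121 c [ 0.5037 -0.1938  0.1326] d [ 0.872  0.012 -0.489] slope -29.3 yaw 0.8 res 0.0025 trange [-0.0099 -0.0079  0.0049  0.0149]
   collar 118 [0.0022 0.006  0.0138] pts at r>26 [0.0025 0.0138]
scene plate ((523.4156494140625, 203.58602905273438), (206.68125915527344, 170.34881591796875), 11.5927734375)
scene [139. 184.] 574 c [ 0.5747 -0.3023  0.0928] d [ 0.878 -0.    -0.479] slope -28.6 yaw -0.0 res 0.0007 trange [-0.0648 -0.063   0.0457  0.0463]
   collar 78 [-0.0744 -0.0679 -0.0474] pts at r>26 [-0.0745 -0.0537]
scene [173. 201.] 755 c [ 0.5867 -0.1929  0.0866] d [ 0.876  0.001 -0.483] slope -28.9 yaw 0.0 res 0.0007 trange [-0.0779 -0.0759  0.0696  0.0727]
   collar 75 [-0.087  -0.0811 -0.0608] pts at r>26 [-0.087  -0.0609]
```

>>> step_arm --commands '[{"linear": [0.0098, 0.0309, 0], "twist": [0, 0, 6.71]}, {"linear": [0.0098, 0.0309, 0], "twist": [0, 0, 6.71]}, {"linear": [0.0098, 0.0309, 0], "twist": [0, 0, 6.71]}, {"linear": [0.0098, 0.0309, 0], "twist": [0, 0, 6.71]}, {"linear": [0.0098, 0.0309, 0], "twist": [0, 0, 6.71]}, {"linear": [0.0098, 0.0309, 0], "twist": [0, 0, 6.71]}, {"linear": [0.0098, 0.0309, 0], "twist": [0, 0, 6.71]}, {"linear": [0.0098, 0.0309, 0], "twist": [0, 0, 6.71]}, {"linear": [0.0098, 0.0309, 0], "twist": [0, 0, 6.71]}, {"linear": [0.0098, 0.0309, 0], "twist": [0, 0, 6.71]}, {"linear": [0.0098, 0.0309, 0], "twist": [0, 0, 6.71]}, {"linear": [0.0098, 0.0309, 0], "twist": [0, 0, 6.71]}, {"linear": [0.0098, 0.0309, 0], "twist": [0, 0, 6.71]}]' --gripper 0.7

```text
time: 1.18
position: [0.3068, -0.2214, 0.2142]
tcp_rot: [-1.944, -2.468, -0.0]
wrist_force: [0.6, 0.1, 0.9]
finger_gap: 0.0667
```

>>> step_arm --commands '[{"linear": [0.0098, 0.0309, 0], "twist": [0, 0, 6.71]}, {"linear": [0.0098, 0.0309, 0], "twist": [0, 0, 6.71]}, {"linear": [0.0098, 0.0309, 0], "twist": [0, 0, 6.71]}, {"linear": [0.0098, 0.0309, 0], "twist": [0, 0, 6.71]}, {"linear": [0.0098, 0.0309, 0], "twist": [0, 0, 6.71]}, {"linear": [0.0098, 0.0309, 0], "twist": [0, 0, 6.71]}, {"linear": [0.0098, 0.0309, 0], "twist": [0, 0, 6.71]}, {"linear": [0.0098, 0.0309, 0], "twist": [0, 0, 6.71]}, {"linear": [0.0098, 0.0309, 0], "twist": [0, 0, 6.71]}, {"linear": [0.0098, 0.0309, 0], "twist": [0, 0, 6.71]}, {"linear": [0.0098, 0.0309, 0], "twist": [0, 0, 6.71]}, {"linear": [0.0098, 0.0309, 0], "twist": [0, 0, 6.71]}, {"linear": [0.0098, 0.0309, 0], "twist": [0, 0, 6.71]}, {"linear": [0, 0, -0.02], "twist": [0, 0, 0]}, {"linear": [0, 0, -0.02], "twist": [0, 0, 0]}, {"linear": [0, 0, -0.02], "twist": [0, 0, 0]}]'

```text
time: 2.52
position: [0.4342, 0.1795, 0.1537]
tcp_rot: [-0.29, 3.128, -0.0]
wrist_force: [-0.6, -0.4, -0.1]
finger_gap: 0.0666
```

Run:
```python
from h import *
s=sense();print(s['position'],s['tcp_rot'],s['q'].round(3))
for n in('scene','top'): cap(n,n+'1')
a=cv2.imread('pics/top1.png'); b=cv2.imread('pics/scene1.png')
r=lambda im,x,y,w,h:cv2.resize(im[y:y+h,x:x+w],(390,390),interpolation=cv2.INTER_CUBIC)
cv2.imwrite('pics/z1.png',np.hstack([r(a,150,140,110,110),r(b,265,150,130,130)]))
```

```text
[0.43416805 0.17945343 0.15373751] [-2.89851500e-01  3.12819215e+00 -1.06273306e-04] [ 0.278 -0.242  2.104 -0.     1.28  -1.478]
```

View pics/z1.png

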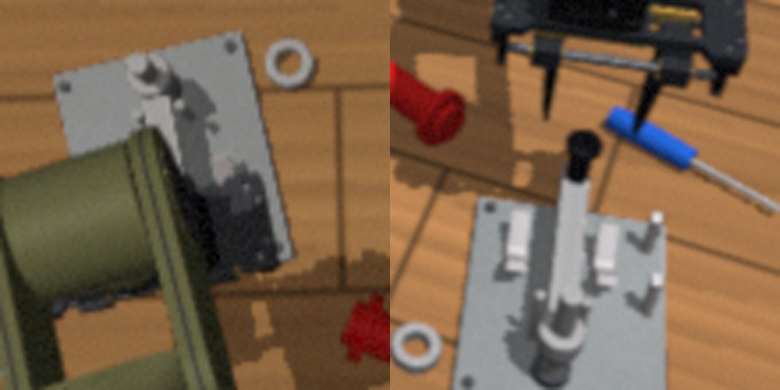

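Run:
```python
from h import *
g=pickle.load(open('pics/scene1.pkl','rb'))
p=onz(g,[[316.8,189],[347,194]],.1537);print(p,p.mean(0))
P=cloud(g);C=g['image'].astype(int)
m=(P[...,2]>.150)&(P[...,2]<.175)&(abs(P[...,0]-.434)<.04)&(abs(P[...,1]-.18)<.07)
v,u=np.nonzero(m)
for i in range(len(v)): print(u[i],v[i],P[v[i],u[i]].round(4))
```

```text
[[0.45111421 0.14824645 0.1537    ]
 [0.43885572 0.21960958 0.1537    ]] [0.44498496 0.18392801 0.1537    ]
315 184 [0.4548 0.1421 0.1731]
316 184 [0.4542 0.1444 0.1734]
317 184 [0.4546 0.1467 0.1748]
315 185 [0.4537 0.1424 0.1685]
316 185 [0.454  0.1448 0.1698]
317 185 [0.4531 0.147  0.1698]
347 185 [0.4216 0.2133 0.1657]
315 186 [0.4539 0.1429 0.1652]
316 186 [0.4556 0.1455 0.1681]
317 186 [0.4527 0.1475 0.166 ]
347 186 [0.4262 0.2141 0.1672]
316 187 [0.4547 0.1458 0.1637]
317 187 [0.4525 0.1479 0.1623]
347 187 [0.4306 0.2148 0.1684]
316 188 [0.4565 0.1466 0.1623]
317 188 [0.4535 0.1485 0.16  ]
346 188 [0.4204 0.2131 0.1534]
347 188 [0.4338 0.2155 0.1685]
348 188 [0.4389 0.2177 0.1747]
316 189 [0.4555 0.1469 0.1577]
317 189 [0.4529 0.1489 0.1559]
346 189 [0.4239 0.2138 0.1537]
347 189 [0.4376 0.2162 0.1691]
348 189 [0.4404 0.2184 0.173 ]
349 189 [0.44   0.2206 0.1735]
350 189 [0.4401 0.2227 0.1746]
316 190 [0.4556 0.1474 0.1544]
346 190 [0.4282 0.2146 0.1549]
347 190 [0.4379 0.2169 0.1661]
348 190 [0.4401 0.2191 0.1694]
349 190 [0.4412 0.2213 0.1715]
350 190 [0.4395 0.2234 0.1707]
346 191 [0.4313 0.2153 0.1548]
347 191 [0.4418 0.2176 0.1669]
348 191 [0.4409 0.2198 0.1669]
349 191 [0.4395 0.2219 0.1664]
346 192 [0.4359 0.216  0.1563]
347 192 [0.4398 0.2182 0.1615]
348 192 [0.4394 0.2204 0.162 ]
346 193 [0.4389 0.2167 0.1561]
347 193 [0.4401 0.2189 0.1585]
348 193 [0.4406 0.2211 0.1599]
346 194 [0.438  0.2174 0.1518]
347 194 [0.4398 0.2196 0.1547]
```

>>> step_arm --commands '[{"linear": [0, 0, -0.02], "twist": [0, 0, 0]}, {"linear": [0, 0, -0.02], "twist": [0, 0, 0]}, {"linear": [0, 0, -0.02], "twist": [0, 0, 0]}, {"linear": [0, 0, -0.015], "twist": [0, 0, 0]}, {"linear": [0, 0, 0], "twist": [0, 0, 0]}]'

```text
time: 3.03
position: [0.4323, 0.1779, 0.0773]
tcp_rot: [0.286, -3.123, 0.002]
wrist_force: [-0.7, -0.3, 1.4]
finger_gap: 0.0665
```

>>> step_arm --commands '[{"linear": [0, 0, 0], "twist": [0, 0, 0]}, {"linear": [0, 0, 0], "twist": [0, 0, 0]}, {"linear": [0, 0, 0], "twist": [0, 0, 0]}, {"linear": [0, 0, 0], "twist": [0, 0, 0]}, {"linear": [0, 0, 0], "twist": [0, 0, 0]}, {"linear": [0, 0, 0], "twist": [0, 0, 0]}]' --gripper 0 --squeeze 50

```text
time: 3.53
position: [0.4347, 0.1789, 0.0804]
tcp_rot: [-0.287, 3.127, 0.0]
wrist_force: [-0.8, 0.3, -0.2]
finger_gap: 0.0318
```

>>> step_arm --commands '[{"linear": [0, 0, 0], "twist": [0, 0, 0]}, {"linear": [0, 0, 0], "twist": [0, 0, 0]}, {"linear": [0, 0, 0], "twist": [0, 0, 0]}, {"linear": [0, 0, 0], "twist": [0, 0, 0]}]'

```text
time: 3.87
position: [0.4345, 0.1788, 0.0798]
tcp_rot: [-0.287, 3.128, 0.0]
wrist_force: [1.2, 1.0, -0.4]
finger_gap: 0.0306
```

Run:
```python
from h import *
s=sense();print(s['position'],s['finger_gap'],s['wrist_force'])
for n in('scene',): cap(n,n+'2')
b=cv2.imread('pics/scene2.png')
cv2.imwrite('pics/z2.png',cv2.resize(b[150:250,280:380],(600,600),interpolation=cv2.INTER_CUBIC))
```

```text
[0.43450518 0.1787631  0.07982012] 0.03055685990279622 [ 1.22253897  0.99048674 -0.38179549]
```

View pics/z2.png

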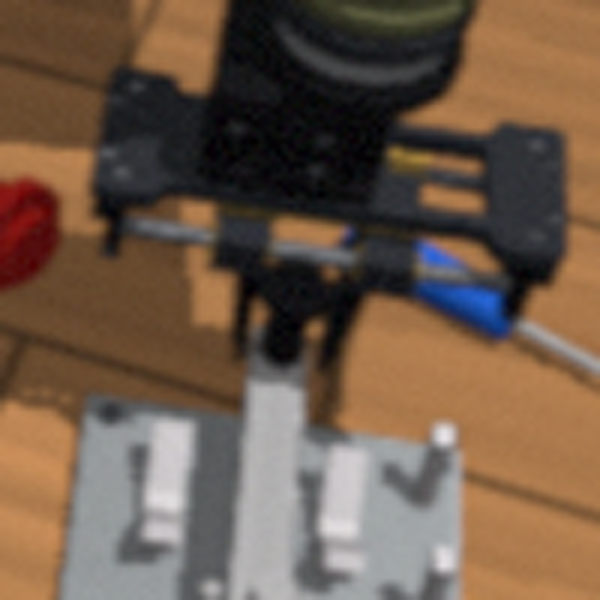

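>>> step_arm --commands '[{"linear": [0, 0, 0], "twist": [0, 0, 0]}, {"linear": [0, 0, 0], "twist": [0, 0, 0]}, {"linear": [0, 0, 0], "twist": [0, 0, 0]}]' --squeeze 55

```text
time: 4.17
position: [0.4344, 0.1788, 0.0797]
tcp_rot: [-0.287, 3.128, 0.0]
wrist_force: [1.4, 0.6, 0.1]
finger_gap: 0.03
```

>>> step_arm --commands '[{"linear": [0, 0, 0.002], "twist": [0, 0, 0]}, {"linear": [0, 0, 0.002], "twist": [0, 0, 0]}, {"linear": [0, 0, 0.002], "twist": [0, 0, 0]}, {"linear": [0, 0, 0.002], "twist": [0, 0, 0]}, {"linear": [0, 0, 0], "twist": [0, 0, 0]}]'

```text
time: 4.58
position: [0.4357, 0.1789, 0.0878]
tcp_rot: [-0.287, 3.125, 0.001]
wrist_force: [7.6, 1.8, -6.4]
finger_gap: 0.0304
```

Run:
```python
from h import *
s=sense();print(s['position'],s['finger_gap'],s['wrist_force'],s['ft_torque'])
for n in('scene',): cap(n,n+'3')
b=cv2.imread('pics/scene3.png')
cv2.imwrite('pics/z3.png',cv2.resize(b[150:250,280:380],(600,600),interpolation=cv2.INTER_CUBIC))
```

```text
[0.43569639 0.17890557 0.08784265] 0.03038052105928286 [ 7.58545664  1.80144298 -6.42851496] [ 0.46429428 -1.30978448  0.07389175]
```

View pics/z3.png

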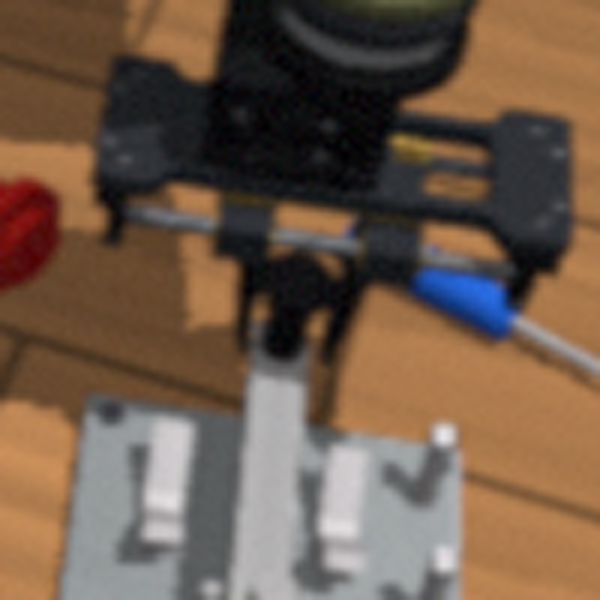

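```bash
cat > bar.py <<'E'
from h import *
def bar(tag):
    g=pickle.load(open(f'pics/{tag}.pkl','rb'))
    P=cloud(g); C=g['image'].astype(int)
    c=np.array([.591,.2085]); 
    d=P[...,:2]-c; r=np.hypot(d[...,0],d[...,1])
    m=(P[...,2]>.055)&(P[...,2]<.125)&(r>.04)&(r<.14)&(C.min(2)>90)
    Q=P[m]; 
    if len(Q)==0: print('none');return
    r=r[m]; a=np.unwrap(np.arctan2(Q[:,1]-c[1],Q[:,0]-c[0])%(2*np.pi))
    s=np.radians(180+11.55)-a
    zt=np.median(Q[:,2]); 
    k=abs(Q[:,2]-zt)<.004; print(tag,k.sum(),'ztop med',zt.round(4),'at r<90',np.median(Q[k&(r<.09),2]).round(4),'r>90',np.median(Q[k&(r>.09),2]).round(4),'swing',np.median(s[k]).round(3), 'lift',(zt-.074).round(4))
E
python3 -c "
from bar import *
for t in('scene0','scene1','scene2','scene3'): bar(t)"
```

```text
scene0 307 ztop med 0.0736 at r<90 0.0738 r>90 0.0737 swing 0.017 lift -0.0004
scene1 311 ztop med 0.0736 at r<90 0.0739 r>90 0.0737 swing 0.015 lift -0.0004
scene2 305 ztop med 0.0733 at r<90 0.0737 r>90 0.0733 swing 0.01 lift -0.0007
scene3 319 ztop med 0.0774 at r<90 0.0776 r>90 0.0775 swing 0.011 lift 0.0034
```

>>> step_arm --commands '[{"linear": [0, 0, -0.004], "twist": [0, 0, 0]}, {"linear": [0, 0, -0.004], "twist": [0, 0, 0]}, {"linear": [0, 0, 0], "twist": [0, 0, 0]}]'

```text
time: 4.88
position: [0.4343, 0.1786, 0.0792]
tcp_rot: [-0.287, 3.128, -0.0]
wrist_force: [2.8, 0.8, 1.0]
finger_gap: 0.0304
```

>>> step_arm --commands '[{"linear": [0, 0, 0], "twist": [0, 0, 0]}, {"linear": [0, 0, 0], "twist": [0, 0, 0]}, {"linear": [0, 0, 0], "twist": [0, 0, 0]}, {"linear": [0, 0, 0.008], "twist": [0, 0, 0]}, {"linear": [0, 0, 0.008], "twist": [0, 0, 0]}, {"linear": [0, 0, 0], "twist": [0, 0, 0]}]' --gripper 0.45

```text
time: 5.38
position: [0.4356, 0.1791, 0.0981]
tcp_rot: [-0.287, 3.125, 0.001]
wrist_force: [1.1, 0.2, 0.4]
finger_gap: 0.043
```

>>> step_arm --commands '[{"linear": [0, 0, 0], "twist": [0, 0, 0]}, {"linear": [0, 0, 0], "twist": [0, 0, 0]}, {"linear": [0, 0, 0], "twist": [0, 0, 0]}, {"linear": [0, 0, 0], "twist": [0, 0, 0]}, {"linear": [0, 0, 0], "twist": [0, 0, 0]}]' --gripper 0 --squeeze 60

```text
time: 5.8
position: [0.4341, 0.1787, 0.0955]
tcp_rot: [0.287, -3.128, 0.0]
wrist_force: [-1.0, 1.0, 0.6]
finger_gap: 0.0304
```

Run:
```python
from h import *
from bar import bar
s=sense();print(s['position'],s['finger_gap'],s['wrist_force'],s['ft_torque'])
for n in('scene',): cap(n,n+'4')
bar('scene4')
b=cv2.imread('pics/scene4.png')
cv2.imwrite('pics/z4.png',cv2.resize(b[150:250,280:380],(600,600),interpolation=cv2.INTER_CUBIC))
```

```text
[0.43414651 0.17867618 0.09546955] 0.030449344595892703 [-1.04661623  0.99669304  0.60018705] [ 0.14333384 -0.14205189 -0.00657224]
scene4 307 ztop med 0.0736 at r<90 0.0738 r>90 0.0737 swing 0.009 lift -0.0004
```

View pics/z4.png

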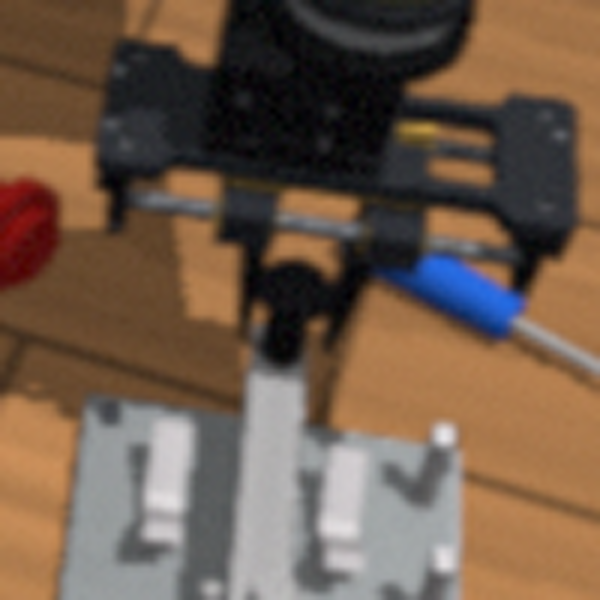

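>>> step_arm --commands '[{"linear": [0, 0, 0.003], "twist": [0, 0, 0]}, {"linear": [0, 0, 0.003], "twist": [0, 0, 0]}, {"linear": [0, 0, 0.003], "twist": [0, 0, 0]}, {"linear": [0, 0, 0.003], "twist": [0, 0, 0]}, {"linear": [0, 0, 0], "twist": [0, 0, 0]}]'

```text
time: 6.27
position: [0.4354, 0.1789, 0.1078]
tcp_rot: [-0.287, 3.125, 0.001]
wrist_force: [5.7, 2.1, -6.2]
finger_gap: 0.0302
```

Run:
```python
from h import *
from bar import bar
s=sense();print(s['position'],s['finger_gap'],s['wrist_force'],s['ft_torque'])
for n in('scene',): cap(n,n+'5')
bar('scene5')
```

```text
[0.43539388 0.17888238 0.10781207] 0.030176406750449348 [ 5.65178861  2.12745097 -6.1610938 ] [ 0.42117465 -1.08482965  0.03729195]
scene5 320 ztop med 0.0815 at r<90 0.0817 r>90 0.0816 swing 0.012 lift 0.0075
```

>>> step_arm --commands '[{"linear": [0, 0, 0.004], "twist": [0, 0, 0]}, {"linear": [0, 0, 0.004], "twist": [0, 0, 0]}, {"linear": [0, 0, 0.004], "twist": [0, 0, 0]}, {"linear": [0, 0, 0.004], "twist": [0, 0, 0]}, {"linear": [0, 0, 0.004], "twist": [0, 0, 0]}, {"linear": [0, 0, 0.004], "twist": [0, 0, 0]}, {"linear": [0, 0, 0.003], "twist": [0, 0, 0]}, {"linear": [0, 0, 0], "twist": [0, 0, 0]}, {"linear": [0, 0, 0], "twist": [0, 0, 0]}]'

```text
time: 7.07
position: [0.4356, 0.1789, 0.1341]
tcp_rot: [-0.287, 3.125, 0.001]
wrist_force: [8.6, 2.5, -7.8]
finger_gap: 0.0306
```

Run:
```python
from h import *
from bar import bar
s=sense();print(s['position'],s['finger_gap'],s['wrist_force'],s['ft_torque'],s['q'])
for n in('scene',): cap(n,n+'6')
bar('scene6')
```

```text
[0.43556626 0.17886703 0.13414942] 0.030564340741529628 [ 8.56822358  2.4840584  -7.79021654] [ 0.48580769 -1.51142763  0.04498871] [ 2.75726939e-01 -2.22584721e-01  2.12222132e+00 -2.55662314e-04
  1.23811579e+00 -1.47802940e+00]
scene6 333 ztop med 0.1072 at r<90 0.1075 r>90 0.1072 swing 0.013 lift 0.0332
```

Run:
```python
import numpy as np
r=np.array([-.157,-.0295]);p=r
for k in range(1,25):
    a=np.radians(-3.45*k);q=np.array([[np.cos(a),-np.sin(a)],[np.sin(a),np.cos(a)]])@r
    print(k,(q-p).round(4));p=q
print(p+[.591,.2085])
```

```text
1 [-0.0015  0.0095]
2 [-0.0009  0.0096]
3 [-0.0003  0.0096]
4 [0.0002 0.0096]
5 [0.0008 0.0096]
6 [0.0014 0.0095]
7 [0.002  0.0094]
8 [0.0025 0.0093]
9 [0.0031 0.0091]
10 [0.0036 0.0089]
11 [0.0042 0.0087]
12 [0.0047 0.0084]
13 [0.0052 0.0081]
14 [0.0056 0.0078]
15 [0.0061 0.0074]
16 [0.0065 0.0071]
17 [0.007  0.0066]
18 [0.0073 0.0062]
19 [0.0077 0.0058]
20 [0.008  0.0053]
21 [0.0083 0.0048]
22 [0.0086 0.0043]
23 [0.0089 0.0038]
24 [0.0091 0.0032]
[0.5420553  0.36056468]
```

>>> step_arm --commands '[{"linear": [-0.0015, 0.0095, 0], "twist": [0, 0, -3.45]}, {"linear": [-0.0009, 0.0096, 0], "twist": [0, 0, -3.45]}, {"linear": [-0.0003, 0.0096, 0], "twist": [0, 0, -3.45]}, {"linear": [0.0002, 0.0096, 0], "twist": [0, 0, -3.45]}, {"linear": [0.0008, 0.0096, 0], "twist": [0, 0, -3.45]}, {"linear": [0.0014, 0.0095, 0], "twist": [0, 0, -3.45]}, {"linear": [0.002, 0.0094, 0], "twist": [0, 0, -3.45]}, {"linear": [0.0025, 0.0093, 0], "twist": [0, 0, -3.45]}, {"linear": [0.0031, 0.0091, 0], "twist": [0, 0, -3.45]}, {"linear": [0.0036, 0.0089, 0], "twist": [0, 0, -3.45]}]'

```text
time: 7.95
position: [0.4461, 0.2715, 0.1331]
tcp_rot: [0.657, 3.069, -0.005]
wrist_force: [7.3, -4.1, -8.9]
finger_gap: 0.0304
```

Run:
```python
from h import *
from bar import bar
s=sense();print(s['position'],s['finger_gap'],s['wrist_force'],s['ft_torque'],s['q'])
for n in('scene',): cap(n,n+'7')
bar('scene7')
```

```text
[0.44613088 0.27146866 0.13309065] 0.030402830099096095 [ 7.34827176 -4.06689675 -8.91940349] [-0.66861329 -1.48380773 -0.09235129] [ 0.44624149 -0.09420926  2.01194361 -0.004568    1.22383643 -0.70104634]
scene7 362 ztop med 0.1064 at r<90 0.1066 r>90 0.1065 swing 0.647 lift 0.0324
```

View pics/scene7.png

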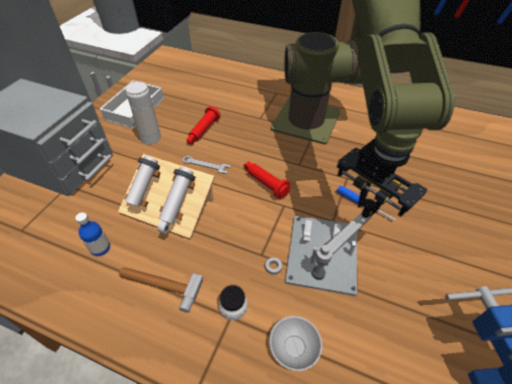

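The bar is out of the fork and at a swing of about 0.65 rad, with the knob still held at about (370,205). I'll continue the arc.

>>> step_arm --commands '[{"linear": [0.0042, 0.0087, 0], "twist": [0, 0, -3.45]}, {"linear": [0.0047, 0.0084, 0], "twist": [0, 0, -3.45]}, {"linear": [0.0052, 0.0081, 0], "twist": [0, 0, -3.45]}, {"linear": [0.0056, 0.0078, 0], "twist": [0, 0, -3.45]}, {"linear": [0.0061, 0.0074, 0], "twist": [0, 0, -3.45]}, {"linear": [0.0065, 0.0071, 0], "twist": [0, 0, -3.45]}, {"linear": [0.007, 0.0066, 0], "twist": [0, 0, -3.45]}, {"linear": [0.0073, 0.0062, 0], "twist": [0, 0, -3.45]}, {"linear": [0.0077, 0.0058, 0], "twist": [0, 0, -3.45]}, {"linear": [0.008, 0.0053, 0], "twist": [0, 0, -3.45]}, {"linear": [0.0083, 0.0048, 0], "twist": [0, 0, -3.45]}, {"linear": [0.0086, 0.0043, 0], "twist": [0, 0, -3.45]}, {"linear": [0.0089, 0.0038, 0], "twist": [0, 0, -3.45]}, {"linear": [0.0091, 0.0032, 0], "twist": [0, 0, -3.45]}, {"linear": [0, 0, 0], "twist": [0, 0, 0]}]'

```text
time: 9.25
position: [0.5421, 0.3568, 0.1307]
tcp_rot: [1.857, 2.533, -0.015]
wrist_force: [1.1, -8.0, -7.4]
finger_gap: 0.0304
```

Run:
```python
from h import *
from bar import bar
s=sense();print(s['position'],s['finger_gap'],s['wrist_force'],s['ft_torque'],s['q'])
for n in('scene',): cap(n,n+'8')
bar('scene8')
```

```text
[0.54205129 0.35679849 0.13069922] 0.0303584420786622 [ 1.10393683 -7.9867291  -7.41253214] [-1.22842868 -0.43704751 -0.13869307] [ 0.50153259  0.19017929  1.72089737 -0.00486682  1.23900811  0.19772328]
scene8 437 ztop med 0.104 at r<90 0.104 r>90 0.1043 swing 1.478 lift 0.03
```

View pics/scene8.png

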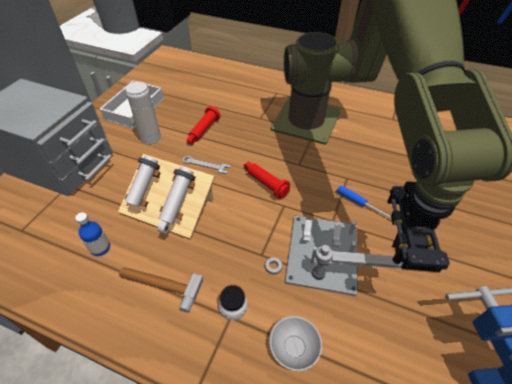

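Swing is 1.48 and the bar is clear of the cradle. I'll let it down gently and release.

>>> step_arm --commands '[{"linear": [0, 0, -0.003], "twist": [0, 0, 0]}, {"linear": [0, 0, -0.003], "twist": [0, 0, 0]}, {"linear": [0, 0, -0.003], "twist": [0, 0, 0]}, {"linear": [0, 0, -0.003], "twist": [0, 0, 0]}, {"linear": [0, 0, -0.003], "twist": [0, 0, 0]}, {"linear": [0, 0, -0.003], "twist": [0, 0, 0]}, {"linear": [0, 0, -0.003], "twist": [0, 0, 0]}, {"linear": [0, 0, -0.003], "twist": [0, 0, 0]}, {"linear": [0, 0, -0.003], "twist": [0, 0, 0]}, {"linear": [0, 0, -0.003], "twist": [0, 0, 0]}, {"linear": [0, 0, -0.002], "twist": [0, 0, 0]}, {"linear": [0, 0, 0], "twist": [0, 0, 0]}, {"linear": [0, 0, 0], "twist": [0, 0, 0]}]'

```text
time: 10.38
position: [0.541, 0.3569, 0.0993]
tcp_rot: [1.854, 2.536, -0.014]
wrist_force: [1.3, -7.8, -6.6]
finger_gap: 0.0304
```

Run:
```python
from h import *
from bar import bar
s=sense();print(s['position'],s['finger_gap'],s['wrist_force'])
for n in('scene',): cap(n,n+'9')
bar('scene9')
```

```text
[0.54099775 0.35688199 0.09934036] 0.030374511559684327 [ 1.28881534 -7.79135327 -6.63639662]
scene9 409 ztop med 0.074 at r<90 0.074 r>90 0.0742 swing 1.471 lift -0.0
```

>>> step_arm --commands '[{"linear": [0, 0, -0.002], "twist": [0, 0, 0]}, {"linear": [0, 0, 0], "twist": [0, 0, 0]}]'

```text
time: 10.6
position: [0.541, 0.3574, 0.0977]
tcp_rot: [-1.854, -2.536, 0.012]
wrist_force: [0.6, -5.3, -4.5]
finger_gap: 0.0309
```

>>> step_arm --commands '[{"linear": [0, 0, 0], "twist": [0, 0, 0]}, {"linear": [0, 0, 0], "twist": [0, 0, 0]}, {"linear": [0, 0, 0], "twist": [0, 0, 0]}, {"linear": [0, 0, 0], "twist": [0, 0, 0]}, {"linear": [0, 0, 0.015], "twist": [0, 0, 0]}, {"linear": [0, 0, 0.03], "twist": [0, 0, 0]}, {"linear": [0, 0, 0.03], "twist": [0, 0, 0]}, {"linear": [0, 0, 0.03], "twist": [0, 0, 0]}, {"linear": [0, 0, 0.03], "twist": [0, 0, 0]}]' --gripper 0.7

```text
time: 11.35
position: [0.5423, 0.3605, 0.2389]
tcp_rot: [1.853, 2.536, 0.002]
wrist_force: [0.5, 0.1, 0.4]
finger_gap: 0.0663
```

Run:
```python
from h import *
from bar import bar
s=sense();print(s['position'],s['tcp_rot'],s['finger_gap'],s['wrist_force'])
# cmd orientation target
T=np.array([[0,0,0],[1,0,0],[0,0,0]])
n=np.array([np.sin(np.radians(29)),0,np.cos(np.radians(29))])
z=-n;y=np.array([0,1.,0]);x=np.cross(y,z);M=np.c_[x,y,z]
d=R.from_matrix(M@R.from_rotvec(s['tcp_rot']).as_matrix().T).as_rotvec(); print('twist deg',np.degrees(d))
tgt=np.array([.5635,-.1936,.1005])+.12*n; print(tgt, tgt-s['position'])
cap('top','top10');cap('scene','scene10'); bar('scene10')
```

```text
[0.5423431  0.36053852 0.23890364] [1.85273757e+00 2.53639929e+00 2.47551287e-03] 0.06629487921530222 [0.45675139 0.13202656 0.36190073]
twist deg [18.17938283 25.0515447  70.68393367]
[ 0.62167715 -0.1936      0.20545436] [ 0.07933405 -0.55413852 -0.03344928]
scene10 394 ztop med 0.074 at r<90 0.074 r>90 0.0742 swing 1.473 lift -0.0
```

View pics/top10.png

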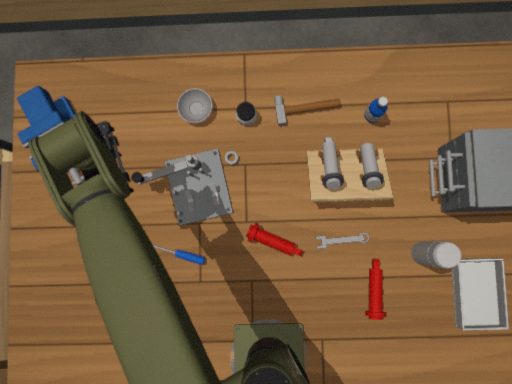

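>>> step_arm --commands '[{"linear": [0.005, -0.0346, 0], "twist": [1.136, 1.566, 4.418]}, {"linear": [0.005, -0.0346, 0], "twist": [1.136, 1.566, 4.418]}, {"linear": [0.005, -0.0346, 0], "twist": [1.136, 1.566, 4.418]}, {"linear": [0.005, -0.0346, 0], "twist": [1.136, 1.566, 4.418]}, {"linear": [0.005, -0.0346, 0], "twist": [1.136, 1.566, 4.418]}, {"linear": [0.005, -0.0346, 0], "twist": [1.136, 1.566, 4.418]}, {"linear": [0.005, -0.0346, 0], "twist": [1.136, 1.566, 4.418]}, {"linear": [0.005, -0.0346, 0], "twist": [1.136, 1.566, 4.418]}, {"linear": [0.005, -0.0346, 0], "twist": [1.136, 1.566, 4.418]}, {"linear": [0.005, -0.0346, 0], "twist": [1.136, 1.566, 4.418]}, {"linear": [0.005, -0.0346, 0], "twist": [1.136, 1.566, 4.418]}, {"linear": [0.005, -0.0346, 0], "twist": [1.136, 1.566, 4.418]}, {"linear": [0.005, -0.0346, 0], "twist": [1.136, 1.566, 4.418]}, {"linear": [0.005, -0.0346, 0], "twist": [1.136, 1.566, 4.418]}, {"linear": [0.005, -0.0346, 0], "twist": [1.136, 1.566, 4.418]}, {"linear": [0.005, -0.0346, 0], "twist": [1.136, 1.566, 4.418]}, {"linear": [0, 0, 0], "twist": [0, 0, 0]}, {"linear": [0, 0, 0], "twist": [0, 0, 0]}]' --gripper 0.8

```text
time: 12.95
position: [0.6224, -0.1944, 0.235]
tcp_rot: [-0.003, -2.635, 0.001]
wrist_force: [0.4, 0.3, -0.4]
finger_gap: 0.076
```

```bash
cat > tgt.py <<'E'
from h import *
def to(mid,off,M):
    s=sense(); d=R.from_matrix(M@R.from_rotvec(s['tcp_rot']).as_matrix().T).as_rotvec()
    t=np.array(mid)-off*M[:,2]
    print('pos',s['position'].round(4),'q',s['q'].round(3),'gap',round(s['finger_gap'],4),'F',s['wrist_force'].round(1)); print('lin',(t-s['position']).round(4),'twist',np.degrees(d).round(2))
n=np.array([np.sin(np.radians(29)),0,np.cos(np.radians(29))])
z=-n;y=np.array([0,1.,0]);MR=np.c_[np.cross(y,z),y,z]
E
python3 - <<'E'
from tgt import *
to([.5635,-.1936,.1005],-.019,MR)
cap('scene','scene11')
E
```

```text
pos [ 0.6224 -0.1944  0.235 ] q [-0.317  0.431  1.306 -0.16   1.885 -1.898] gap 0.076 F [ 0.4  0.3 -0.4]
lin [-0.0681  0.0008 -0.1511] twist [ 0.06 -0.02  0.13]
```

View pics/scene11.png

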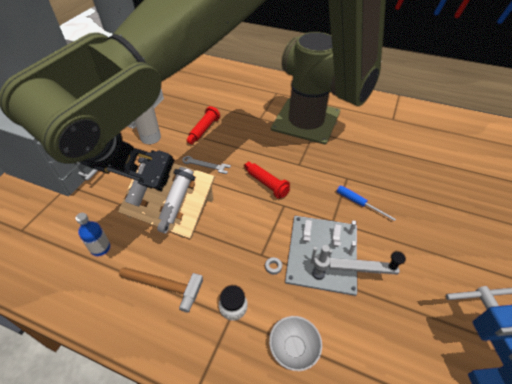

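>>> step_arm --commands '[{"linear": [0, 0.0008, -0.028], "twist": [0, 0, 0]}, {"linear": [-0.0114, 0, -0.0205], "twist": [0, 0, 0]}, {"linear": [-0.0114, 0, -0.0205], "twist": [0, 0, 0]}, {"linear": [-0.0114, 0, -0.0205], "twist": [0, 0, 0]}, {"linear": [-0.0114, 0, -0.0205], "twist": [0, 0, 0]}, {"linear": [0, 0, 0], "twist": [0, 0, 0]}]'

```text
time: 13.5
position: [0.5729, -0.1898, 0.1217]
tcp_rot: [0.002, -2.628, -0.002]
wrist_force: [0.2, -0.5, -1.4]
finger_gap: 0.0755
```

Run:
```python
from tgt import *
to([.5635,-.1936,.1005],-.019,MR)
cap('scene','scene12');cap('top','top12')
a=cv2.imread('pics/top12.png'); b=cv2.imread('pics/scene12.png')
r=lambda im,x,y,w,h:cv2.resize(im[y:y+h,x:x+w],(390,390),interpolation=cv2.INTER_CUBIC)
cv2.imwrite('pics/z12.png',np.hstack([r(a,290,110,110,110),r(b,110,130,120,120)]))
```

```text
pos [ 0.5729 -0.1898  0.1217] q [-0.332  0.416  1.524 -0.161  1.69  -1.883] gap 0.0755 F [ 0.2 -0.5 -1.4]
lin [-0.0186 -0.0038 -0.0378] twist [-0.09 -0.41 -0.08]
```

View pics/z12.png

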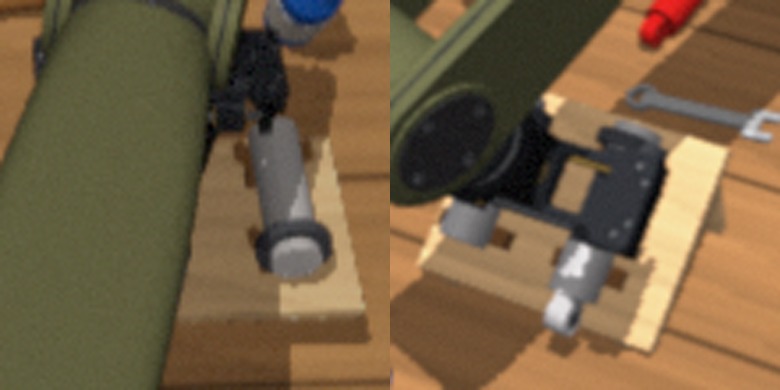

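>>> step_arm --commands '[{"linear": [-0.0075, 0, -0.0137], "twist": [0, 0, 0]}, {"linear": [-0.0075, 0, -0.0137], "twist": [0, 0, 0]}, {"linear": [-0.0075, 0, -0.0137], "twist": [0, 0, 0]}, {"linear": [0, 0, 0], "twist": [0, 0, 0]}, {"linear": [0, 0, 0], "twist": [0, 0, 0]}, {"linear": [0, 0, 0], "twist": [0, 0, 0]}]'

```text
time: 14.1
position: [0.5561, -0.1927, 0.0868]
tcp_rot: [0.0, -2.639, 0.004]
wrist_force: [0.6, 0.6, 0.1]
finger_gap: 0.0763
```

Run:
```python
from tgt import *
to([.5635,-.1936,.1005],-.019,MR)
```

```text
pos [ 0.5561 -0.1927  0.0868] q [-0.343  0.413  1.589 -0.166  1.615 -1.881] gap 0.0763 F [0.6 0.6 0.1]
lin [-0.0018 -0.0009 -0.0029] twist [ 0.17  0.23 -0.06]
```

>>> step_arm --commands '[{"linear": [-0.001, -0.001, -0.003], "twist": [0, 0, 0]}, {"linear": [0, 0, 0], "twist": [0, 0, 0]}, {"linear": [0, 0, 0], "twist": [0, 0, 0]}, {"linear": [0, 0, 0], "twist": [0, 0, 0]}, {"linear": [0, 0, 0], "twist": [0, 0, 0]}, {"linear": [0, 0, 0], "twist": [0, 0, 0]}, {"linear": [0, 0, 0], "twist": [0, 0, 0]}, {"linear": [0, 0, 0], "twist": [0, 0, 0]}, {"linear": [0, 0, 0], "twist": [0, 0, 0]}]' --gripper 0 --squeeze 40

```text
time: 14.85
position: [0.5533, -0.1936, 0.0816]
tcp_rot: [0.0, -2.636, 0.003]
wrist_force: [-0.5, -0.3, 0.2]
finger_gap: 0.0392
```

Run:
```python
from tgt import *
to([.5635,-.1936,.1005],-.019,MR)
```

```text
pos [ 0.5533 -0.1936  0.0816] q [-0.345  0.416  1.596 -0.167  1.609 -1.882] gap 0.0392 F [-0.5 -0.3  0.2]
lin [0.001  0.     0.0023] twist [ 0.1   0.03 -0.03]
```

>>> step_arm --commands '[{"linear": [0.0025, 0, 0.0045], "twist": [0, 0, 0]}, {"linear": [0.005, 0, 0.009], "twist": [0, 0, 0]}, {"linear": [0.0097, 0, 0.0175], "twist": [0, 0, 0]}, {"linear": [0.0097, 0, 0.0175], "twist": [0, 0, 0]}, {"linear": [0.0097, 0, 0.0175], "twist": [0, 0, 0]}, {"linear": [0.0097, 0, 0.0175], "twist": [0, 0, 0]}, {"linear": [0, 0, 0.03], "twist": [0, 0, 0]}, {"linear": [0, 0, 0.03], "twist": [0, 0, 0]}, {"linear": [0, 0, 0], "twist": [0, 0, 0]}, {"linear": [0, 0, 0], "twist": [0, 0, 0]}]'

```text
time: 15.68
position: [0.6011, -0.1938, 0.2275]
tcp_rot: [0.0, -2.642, 0.004]
wrist_force: [-0.3, -0.1, -4.2]
finger_gap: 0.039
```

```bash
cat >> tgt.py <<'E'
yaw=np.radians(11.55)
cx=np.array([np.cos(yaw),np.sin(yaw),0]);cy=np.array([-np.sin(yaw),np.cos(yaw),0])
SEAT=np.array([.489,.1875,.05])
def MC(tilt):  # jaw along cradle x, tool top tilted toward -x by tilt
    a=np.radians(tilt); z=np.array([np.sin(a)*cx[0],np.sin(a)*cx[1],-np.cos(a)]); y=R.from_rotvec(0*cy).apply(np.cos(a)*cx+np.array([0,0,np.sin(a)])); return np.c_[np.cross(y,z),y,z]
E
python3 - <<'E'
from tgt import *
M=MC(10);print(M.round(3),np.linalg.det(M))
# barrel: tool x in rack
print('rack tool x',MR[:,0],'cradle tool x',M[:,0])
to(SEAT+[0,0,.16],-.019,M)
cap('scene','scene13');cap('top','top13')
E
```

```text
[[-0.2    0.965  0.17 ]
 [ 0.98   0.197  0.035]
 [ 0.     0.174 -0.985]] 0.9999999999999997
rack tool x [-0.87461971  0.          0.48480962] cradle tool x [-0.200223    0.97975035  0.        ]
pos [ 0.6011 -0.1938  0.2275] q [-0.325  0.386  1.377 -0.163  1.852 -1.903] gap 0.039 F [-0.3 -0.1 -4.2]
lin [-0.1089  0.3819 -0.0363] twist [-11.24 -30.91 -78.99]
```

View pics/scene13.png

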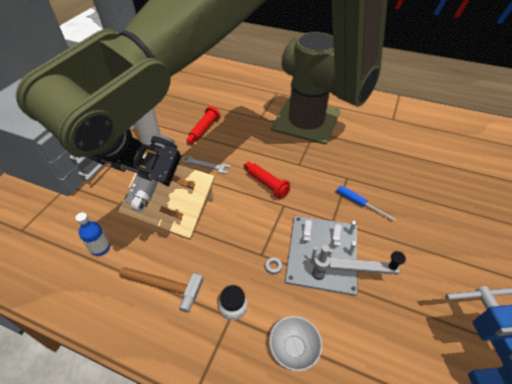

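>>> step_arm --commands '[{"linear": [-0.0068, 0.0239, 0], "twist": [-0.7025, -1.932, -4.937]}, {"linear": [-0.0068, 0.0239, 0], "twist": [-0.7025, -1.932, -4.937]}, {"linear": [-0.0068, 0.0239, 0], "twist": [-0.7025, -1.932, -4.937]}, {"linear": [-0.0068, 0.0239, 0], "twist": [-0.7025, -1.932, -4.937]}, {"linear": [-0.0068, 0.0239, 0], "twist": [-0.7025, -1.932, -4.937]}, {"linear": [-0.0068, 0.0239, 0], "twist": [-0.7025, -1.932, -4.937]}, {"linear": [-0.0068, 0.0239, 0], "twist": [-0.7025, -1.932, -4.937]}, {"linear": [-0.0068, 0.0239, 0], "twist": [-0.7025, -1.932, -4.937]}, {"linear": [-0.0068, 0.0239, 0], "twist": [-0.7025, -1.932, -4.937]}, {"linear": [-0.0068, 0.0239, 0], "twist": [-0.7025, -1.932, -4.937]}, {"linear": [-0.0068, 0.0239, 0], "twist": [-0.7025, -1.932, -4.937]}, {"linear": [-0.0068, 0.0239, 0], "twist": [-0.7025, -1.932, -4.937]}, {"linear": [-0.0068, 0.0239, 0], "twist": [-0.7025, -1.932, -4.937]}, {"linear": [-0.0068, 0.0239, 0], "twist": [-0.7025, -1.932, -4.937]}, {"linear": [-0.0068, 0.0239, 0], "twist": [-0.7025, -1.932, -4.937]}, {"linear": [-0.0068, 0.0239, 0], "twist": [-0.7025, -1.932, -4.937]}, {"linear": [0, 0, 0], "twist": [0, 0, 0]}, {"linear": [0, 0, 0], "twist": [0, 0, 0]}, {"linear": [0, 0, 0], "twist": [0, 0, 0]}]'

```text
time: 17.37
position: [0.4897, 0.1884, 0.2229]
tcp_rot: [1.913, 2.349, 0.207]
wrist_force: [-0.3, 0.1, -3.0]
finger_gap: 0.0393
```

Run:
```python
from tgt import *
M=MC(10)
to(SEAT+[0,0,.1],-.019,M)
cap('scene','scene14');cap('top','top14')
```

```text
pos [0.4897 0.1884 0.2229] q [ 0.269 -0.279  2.023 -0.007  1.226  0.066] gap 0.0393 F [-0.3  0.1 -3. ]
lin [ 0.0026 -0.0002 -0.0916] twist [-0.23 -0.21 -0.16]
```

View pics/scene14.png

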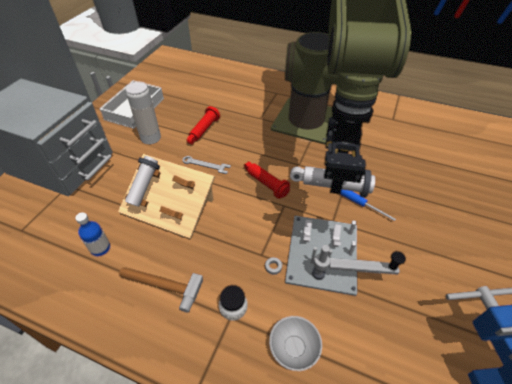

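View pics/top14.png

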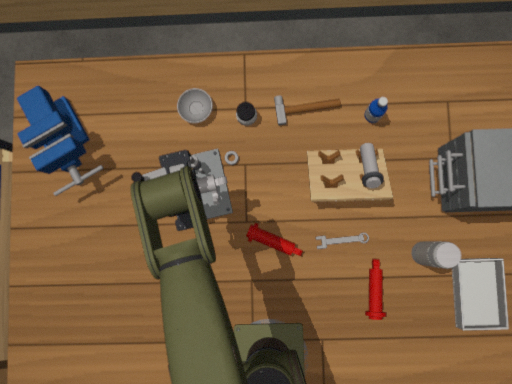

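Run:
```python
from tgt import *
from scipy.optimize import least_squares
for tag in('top10','scene10'):
    F=pickle.load(open(f'pics/{tag}.pkl','rb'));Pf=cloud(F);P=Pf.reshape(-1,3)
    out={}
    for nm,zr,lo,hi in(('saddle',(.043,.053),-60,60),('peg',(.055,.066),60,95)):
        loc=np.c_[(P-SEAT)@cx,(P-SEAT)@cy]*1000
        m=(P[:,2]>zr[0])&(P[:,2]<zr[1])&(abs(loc[:,0])<45)&(loc[:,1]>lo)&(loc[:,1]<hi)
        q=loc[m]
        for sx in(-1,1):
            for sy in((-1,1) if nm=='saddle' else (1,)):
                s=q[(np.sign(q[:,0])==sx)&(np.sign(q[:,1])==sy)]
                print(tag,nm,sx,sy,len(s),s.mean(0).round(1),'rng',np.percentile(s,[3,97],axis=0).round(1).tolist())
F=pickle.load(open('pics/scene14.pkl','rb'));Pf=cloud(F);C=F['image'].astype(int)
s=sense(); M=R.from_rotvec(s['tcp_rot']).as_matrix(); gp=s['position']-.019*M[:,2]
L=(Pf-gp)@M*1000   # tool coords
sp=C.max(2)-C.min(2)
m=(sp<30)&(C.mean(2)>90)&(abs(L[...,0])<110)&(abs(L[...,1])<30)&(abs(L[...,2])<30)&(abs(L[...,0])>25)
Q=L[m]; print(len(Q),'xrange',np.percentile(Q[:,0],[0,1,99,100]))
Q=Q[(abs(Q[:,0])<72)]
def fun(x):
    d=np.array([1,x[2],x[3]]);d/=np.linalg.norm(d);return np.linalg.norm(np.cross(Q-[0,x[0],x[1]],d),axis=1)-20
r=least_squares(fun,[0,0,0,0],loss='soft_l1',f_scale=1);print('axis tool y,z,slopes',r.x,np.median(abs(r.fun)))
dk=(C.max(2)<90)&(abs(L[...,0]-59)<15)&(np.hypot(L[...,1],L[...,2])>22)&(np.hypot(L[...,1],L[...,2])<34)
print('collar',dk.sum(),np.percentile(L[dk][:,0],[0,5,50,95,100]).round(1))
```

```text
top10 saddle -1 -1 22 [-25.6 -38.5] rng [[-31.8, -46.5], [-18.8, -31.9]]
top10 saddle -1 1 18 [-27.2  36.7] rng [[-32.6, 29.3], [-21.1, 43.2]]
top10 saddle 1 -1 20 [ 25.7 -39.2] rng [[19.9, -46.5], [30.3, -31.5]]
top10 saddle 1 1 22 [24.3 36.6] rng [[18.8, 28.9], [30.8, 44.0]]
top10 peg -1 1 12 [-33.8  74.3] rng [[-38.5, 70.7], [-29.1, 77.7]]
top10 peg 1 1 14 [30.2 74.2] rng [[25.1, 70.9], [35.1, 78.4]]
scene10 saddle -1 -1 17 [-26.2 -37.7] rng [[-30.1, -45.8], [-23.5, -30.2]]
scene10 saddle -1 1 23 [-26.1  38.7] rng [[-29.9, 29.7], [-22.8, 47.7]]
scene10 saddle 1 -1 19 [ 28.  -38.4] rng [[22.9, -45.5], [32.0, -30.5]]
scene10 saddle 1 1 20 [26.9 39.8] rng [[21.5, 33.0], [31.1, 46.7]]
scene10 peg -1 1 16 [-32.3  77.2] rng [[-38.9, 74.2], [-27.3, 80.2]]
scene10 peg 1 1 20 [31.3 77.2] rng [[24.5, 74.0], [36.9, 80.7]]
632 xrange [-97.35528683 -96.12818438  76.27773959  77.05865892]
axis tool y,z,slopes [ 0.80598534 -0.94335071 -0.00419347 -0.0248525 ] 0.9569941932807353
collar 126 [56.2 56.4 59.4 65.4 67.8]
```

>>> step_arm --commands '[{"linear": [0.001, -0.0005, -0.02], "twist": [-0.6, -0.15, 0]}, {"linear": [0.001, -0.0005, -0.025], "twist": [-0.6, -0.15, 0]}, {"linear": [0, 0, -0.025], "twist": [0, 0, 0]}, {"linear": [0, 0, -0.025], "twist": [0, 0, 0]}, {"linear": [0, 0, -0.025], "twist": [0, 0, 0]}, {"linear": [0, 0, -0.02], "twist": [0, 0, 0]}, {"linear": [0, 0, -0.01], "twist": [0, 0, 0]}, {"linear": [0, 0, 0], "twist": [0, 0, 0]}, {"linear": [0, 0, 0], "twist": [0, 0, 0]}, {"linear": [0, 0, 0], "twist": [0, 0, 0]}]'

```text
time: 18.3
position: [0.4943, 0.1878, 0.0768]
tcp_rot: [1.901, 2.333, 0.195]
wrist_force: [-0.1, -0.9, -4.2]
finger_gap: 0.0397
```

```bash
cat > inh.py <<'E'
from tgt import *
from scipy.optimize import least_squares
def inhand(tag):
    F=pickle.load(open(f'pics/{tag}.pkl','rb'));Pf=cloud(F);C=F['image'].astype(int)
    sp=C.max(2)-C.min(2)
    O=SEAT.copy()
    A=np.c_[cy,cx,[0,0,1]]  # along, x, up
    s=sense()['position']; 
    L=(Pf-SEAT)@A*1000
    zc=(s[2]+.02-.05)*1000
    m=(sp<30)&(C.mean(2)>90)&(abs(L[...,0])<110)&(abs(L[...,0])>25)&(abs(L[...,1])<24)&(abs(L[...,2]-zc)<24)&(L[...,2]>4)
    Q=L[m]; print(len(Q),'y range',np.percentile(Q[:,0],[0,1,99,100]).round(1))
    Q=Q[(abs(Q[:,0])<72)]
    def fun(x):
        d=np.array([1,x[2],x[3]]);d/=np.linalg.norm(d);return np.linalg.norm(np.cross(Q-[0,x[0],x[1]],d),axis=1)-20
    r=least_squares(fun,[0,zc,0,0],loss='soft_l1',f_scale=1);print('axis cradle x,z(rel seat) mm',r.x[:2].round(1),'slope deg',np.degrees(r.x[2:]).round(2),'res',np.median(abs(r.fun)).round(2))
    rr=np.hypot(L[...,1]-r.x[0],L[...,2]-r.x[1])
    dk=(C.max(2)<90)&(abs(L[...,0]-59)<15)&(rr>22)&(rr<34)
    print('collar',dk.sum(),np.percentile(L[dk][:,0],[0,5,50,95,100]).round(1))
E
python3 - <<'E'
from inh import *
to(SEAT,-.019,MC(10))
cap('scene','scene15');cap('top','top15');inhand('scene15')
b=cv2.imread('pics/scene15.png')
cv2.imwrite('pics/z15.png',cv2.resize(b[150:300,260:410],(600,600),interpolation=cv2.INTER_CUBIC))
E
```

```text
pos [0.4943 0.1878 0.0768] q [ 0.278 -0.126  2.152 -0.036  0.938  0.093] gap 0.0397 F [-0.1 -0.9 -4.2]
lin [-0.0021  0.0003 -0.0455] twist [ 0.84  0.47 -0.04]
419 y range [-99.1 -96.8  75.5  76. ]
axis cradle x,z(rel seat) mm [ 3.4 47.1] slope deg [ 0.01 -0.06] res 0.98
collar 91 [55.1 55.4 58.2 64.5 66.6]
```

View pics/z15.png

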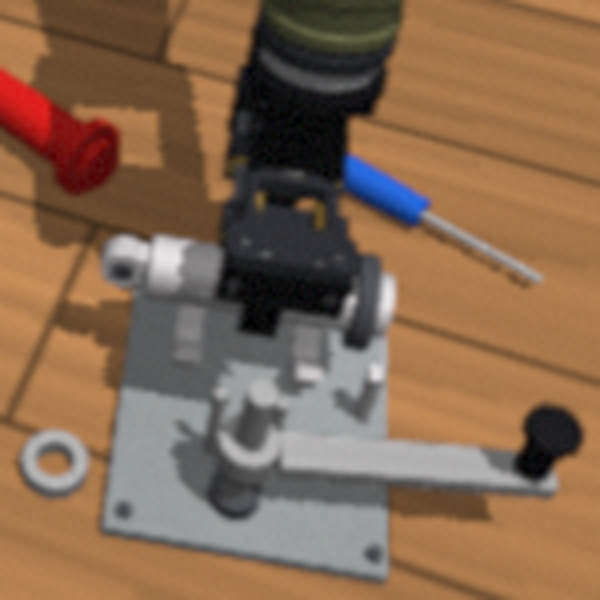

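>>> step_arm --commands '[{"linear": [-0.0012, -0.0003, -0.008], "twist": [0, 0, 0]}, {"linear": [-0.0012, -0.0003, -0.008], "twist": [0, 0, 0]}, {"linear": [0, 0, -0.008], "twist": [0, 0, 0]}, {"linear": [0, 0, -0.006], "twist": [0, 0, 0]}, {"linear": [0, 0, -0.004], "twist": [0, 0, 0]}, {"linear": [0, 0, -0.003], "twist": [0, 0, 0]}, {"linear": [0, 0, -0.002], "twist": [0, 0, 0]}, {"linear": [0, 0, 0], "twist": [0, 0, 0]}, {"linear": [0, 0, 0], "twist": [0, 0, 0]}]'

```text
time: 19.15
position: [0.4905, 0.1874, 0.0362]
tcp_rot: [1.901, 2.335, 0.192]
wrist_force: [-0.4, 0.7, -2.9]
finger_gap: 0.0394
```

Run:
```python
from inh import *
to(SEAT,-.019,MC(10))
cap('scene','scene16');inhand('scene16')
```

```text
pos [0.4905 0.1874 0.0362] q [ 0.279 -0.072  2.181 -0.039  0.857  0.097] gap 0.0394 F [-0.4  0.7 -2.9]
lin [ 0.0017  0.0008 -0.0049] twist [ 0.88  0.33 -0.09]
361 y range [-96.9 -95.5  76.2  78. ]
axis cradle x,z(rel seat) mm [-0.3  7.1] slope deg [-0.53  0.67] res 0.98
collar 87 [54.9 55.8 58.9 64.6 68.3]
```

Axis is about 7 mm above the seat and centred. I'll lower in 1 mm rows.

>>> step_arm --commands '[{"linear": [0, 0, -0.001], "twist": [0, 0, 0]}, {"linear": [0, 0, -0.001], "twist": [0, 0, 0]}, {"linear": [0, 0, -0.001], "twist": [0, 0, 0]}, {"linear": [0, 0, -0.001], "twist": [0, 0, 0]}, {"linear": [0, 0, 0], "twist": [0, 0, 0]}]'

```text
time: 19.62
position: [0.4903, 0.1873, 0.032]
tcp_rot: [1.901, 2.336, 0.191]
wrist_force: [-0.1, -0.7, -1.2]
finger_gap: 0.0393
```

>>> step_arm --commands '[{"linear": [0, 0, -0.001], "twist": [0, 0, 0]}, {"linear": [0, 0, -0.001], "twist": [0, 0, 0]}, {"linear": [0, 0, 0], "twist": [0, 0, 0]}]'

```text
time: 19.87
position: [0.4906, 0.1871, 0.0312]
tcp_rot: [1.901, 2.336, 0.191]
wrist_force: [-5.8, -4.7, 6.3]
finger_gap: 0.0391
```

Run:
```python
from inh import *
to(SEAT,-.019,MC(10))
cap('scene','scene17');inhand('scene17')
b=cv2.imread('pics/scene17.png')
cv2.imwrite('pics/z17.png',cv2.resize(b[150:300,260:410],(600,600),interpolation=cv2.INTER_CUBIC))
```

```text
pos [0.4906 0.1871 0.0312] q [ 0.279 -0.063  2.183 -0.04   0.848  0.098] gap 0.0391 F [-5.8 -4.7  6.3]
lin [0.0017 0.001  0.0001] twist [ 0.92  0.3  -0.09]
342 y range [-96.7 -95.3  76.3  76.7]
axis cradle x,z(rel seat) mm [0.5 1.1] slope deg [-0.46  0.47] res 0.91
collar 87 [55.4 55.5 58.5 65.7 73.8]
```

View pics/z17.png

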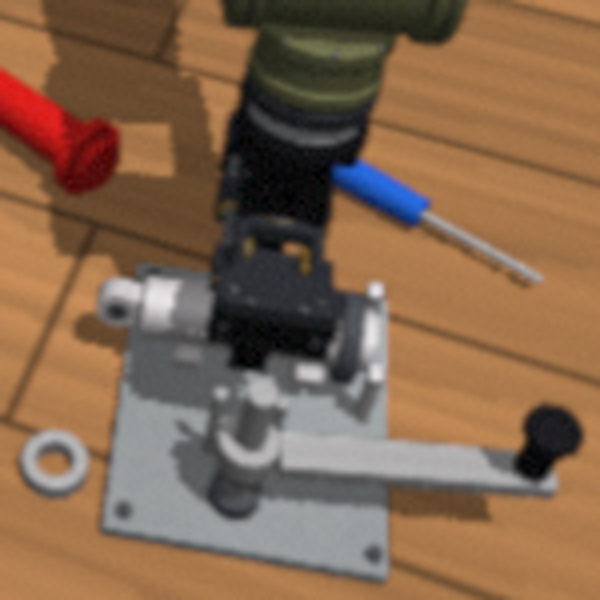

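>>> step_arm --commands '[{"linear": [0, 0, -0.0005], "twist": [0, 0, 0]}, {"linear": [0, 0, 0], "twist": [0, 0, 0]}, {"linear": [0, 0, 0], "twist": [0, 0, 0]}, {"linear": [0, 0, 0], "twist": [0, 0, 0]}]' --squeeze 5

```text
time: 20.25
position: [0.4901, 0.1871, 0.0296]
tcp_rot: [1.901, 2.336, 0.19]
wrist_force: [-4.1, -2.9, 2.8]
finger_gap: 0.0398
```

>>> step_arm --commands '[{"linear": [0, 0, 0], "twist": [0, 0, 0]}, {"linear": [0, 0, 0], "twist": [0, 0, 0]}, {"linear": [0, 0, 0], "twist": [0, 0, 0]}, {"linear": [0, 0, 0], "twist": [0, 0, 0]}, {"linear": [0, 0, 0], "twist": [0, 0, 0]}]' --gripper 0.62

```text
time: 20.67
position: [0.4909, 0.1875, 0.0299]
tcp_rot: [1.901, 2.335, 0.193]
wrist_force: [0.5, 0.1, 0.8]
finger_gap: 0.0586
```

Run:
```python
from inh import *
to(SEAT,-.019,MC(10))
cap('scene','scene18');inhand('scene18')
b=cv2.imread('pics/scene18.png')
cv2.imwrite('pics/z18.png',cv2.resize(b[150:300,260:410],(600,600),interpolation=cv2.INTER_CUBIC))
```

```text
pos [0.4909 0.1875 0.0299] q [ 0.279 -0.061  2.184 -0.039  0.843  0.098] gap 0.0586 F [0.5 0.1 0.8]
lin [0.0014 0.0007 0.0014] twist [ 0.86  0.38 -0.08]
328 y range [-96.8 -95.2  76.3  77. ]
axis cradle x,z(rel seat) mm [-0.9 -0.3] slope deg [-0.35  0.58] res 0.88
collar 84 [55.5 55.7 58.7 64.9 66.6]
```

View pics/z18.png

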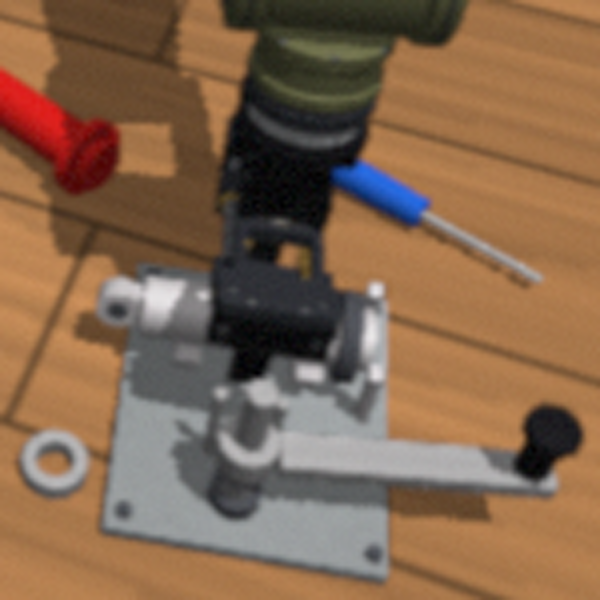

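>>> step_arm --commands '[{"linear": [-0.0017, -0.0004, 0.0098], "twist": [0, 0, 0]}, {"linear": [-0.0034, -0.0007, 0.0197], "twist": [0, 0, 0]}, {"linear": [-0.0034, -0.0007, 0.0197], "twist": [0, 0, 0]}, {"linear": [-0.0034, -0.0007, 0.0197], "twist": [0, 0, 0]}, {"linear": [-0.0034, -0.0007, 0.0197], "twist": [0, 0, 0]}, {"linear": [-0.0034, -0.0007, 0.0197], "twist": [0, 0, 0]}, {"linear": [-0.0034, -0.0007, 0.0197], "twist": [0, 0, 0]}, {"linear": [-0.0034, -0.0007, 0.0197], "twist": [0, 0, 0]}, {"linear": [-0.0034, -0.0007, 0.0197], "twist": [0, 0, 0]}, {"linear": [0, 0, 0], "twist": [0, 0, 0]}]'

```text
time: 21.55
position: [0.4636, 0.182, 0.203]
tcp_rot: [1.897, 2.331, 0.203]
wrist_force: [0.3, 0.3, 1.3]
finger_gap: 0.0589
```

Run:
```python
from inh import *
cap('scene','scene19');inhand('scene19');cap('top','top19')
for t in('scene10','top10','scene19'):
    F=pickle.load(open(f'pics/{t}.pkl','rb'));P=cloud(F).reshape(-1,3);C=F['image'].reshape(-1,3).astype(int)
    m=(C.max(1)<70)&(abs(P[:,0]-.544)<.035)&(abs(P[:,1]-.361)<.035)&(P[:,2]>.115)&(P[:,2]<.124)
    q=P[m];
    if len(q):print(t,len(q),q.mean(0).round(4),((q.max(0)+q.min(0))/2).round(4),np.ptp(q,axis=0).round(4))
a=np.radians(17.2)
yv=np.array([np.cos(a),np.sin(a),0]);zv=np.array([0,0,-1.]);M=np.c_[np.cross(yv,zv),yv,zv]
to([.5435,.3605,.20],0,M)
b=cv2.imread('pics/scene19.png')
cv2.imwrite('pics/z19.png',cv2.resize(b[150:300,260:410],(600,600),interpolation=cv2.INTER_CUBIC))
```

```text
Traceback (most recent call last):
  File "inh.py", line 12, in inhand
    Q=L[m]; print(len(Q),'y range',np.percentile(Q[:,0],[0,1,99,100]).round(1))
                                   ~~~~~~~~~~~~~^^^^^^^^^^^^^^^^^^^^^
IndexError: index -1 is out of bounds for axis 0 with size 0
```

```bash
sed -i 's/^    zc=.*/    zc=(s[2]+.02-.05)*1000\n    zc=zc if zc<60 else 0/; s/&(L\[...,2\]>4)/\&(L[...,2]>-5)/' inh.py
python3 - <<'E'
from inh import *
inhand('scene19');cap('top','top19')
for t in('scene10','top10','scene19','top19'):
    F=pickle.load(open(f'pics/{t}.pkl','rb'));P=cloud(F).reshape(-1,3);C=F['image'].reshape(-1,3).astype(int)
    m=(C.max(1)<70)&(abs(P[:,0]-.544)<.035)&(abs(P[:,1]-.361)<.035)&(P[:,2]>.115)&(P[:,2]<.124)
    q=P[m];
    if len(q):print(t,len(q),q.mean(0).round(4),((q.max(0)+q.min(0))/2).round(4),np.ptp(q,axis=0).round(4))
a=np.radians(17.2)
yv=np.array([np.cos(a),np.sin(a),0]);zv=np.array([0,0,-1.]);M=np.c_[np.cross(yv,zv),yv,zv]
to([.5435,.3605,.20],0,M)
b=cv2.imread('pics/scene19.png')
cv2.imwrite('pics/z19.png',cv2.resize(b[150:300,260:410],(600,600),interpolation=cv2.INTER_CUBIC))
E
```

```text
579 y range [-99.  -97.1  76.   77.4]
axis cradle x,z(rel seat) mm [-1.1 -0.6] slope deg [-0.42  0.21] res 0.93
collar 88 [55.3 55.5 58.6 64.7 66.8]
scene10 127 [0.5459 0.3614 0.1199] [0.5446 0.3609 0.1195] [0.0274 0.027  0.008 ]
top10 73 [0.5419 0.3586 0.1197] [0.5428 0.3586 0.1193] [0.026  0.0277 0.0075]
scene19 128 [0.5457 0.3614 0.1197] [0.5444 0.3611 0.1191] [0.0268 0.0268 0.0075]
top19 74 [0.5415 0.3585 0.1195] [0.5427 0.359  0.1193] [0.0258 0.0269 0.0079]
pos [0.4619 0.1814 0.1982] q [ 0.284 -0.337  2.11  -0.032  1.191  0.089] gap 0.0587 F [-0.7  0.5 -1.3]
lin [0.0816 0.1791 0.0018] twist [-1.68 10.19  5.47]
```

View pics/z19.png

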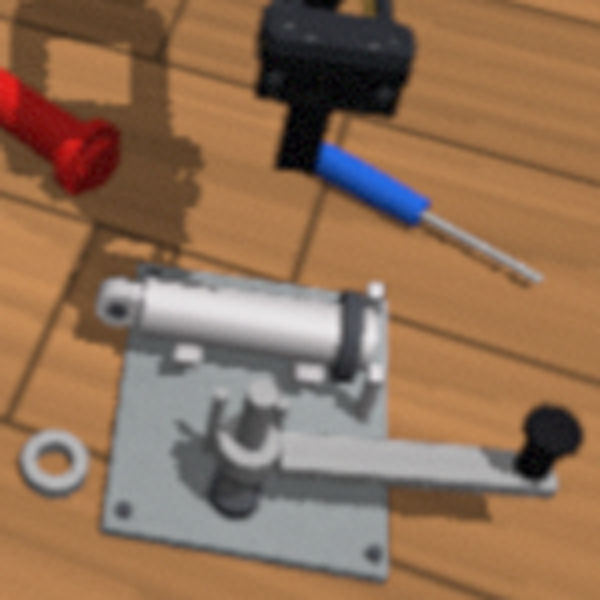

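>>> step_arm --commands '[{"linear": [0.0102, 0.0223, 0], "twist": [-0.21, 1.27, 0.68]}, {"linear": [0.0102, 0.0223, 0], "twist": [-0.21, 1.27, 0.68]}, {"linear": [0.0102, 0.0223, 0], "twist": [-0.21, 1.27, 0.68]}, {"linear": [0.0102, 0.0223, 0], "twist": [-0.21, 1.27, 0.68]}, {"linear": [0.0102, 0.0223, 0], "twist": [-0.21, 1.27, 0.68]}, {"linear": [0.0102, 0.0223, 0], "twist": [-0.21, 1.27, 0.68]}, {"linear": [0.0102, 0.0223, 0], "twist": [-0.21, 1.27, 0.68]}, {"linear": [0.0102, 0.0223, 0], "twist": [-0.21, 1.27, 0.68]}, {"linear": [0, 0, -0.025], "twist": [0, 0, 0]}, {"linear": [0, 0, -0.025], "twist": [0, 0, 0]}, {"linear": [0, 0, 0], "twist": [0, 0, 0]}, {"linear": [0, 0, 0], "twist": [0, 0, 0]}]'

```text
time: 22.65
position: [0.541, 0.3586, 0.143]
tcp_rot: [-1.862, -2.525, 0.013]
wrist_force: [-0.3, 0.6, 1.1]
finger_gap: 0.0586
```

Run:
```python
from inh import *
a=np.radians(17.2)
yv=np.array([np.cos(a),np.sin(a),0]);zv=np.array([0,0,-1.]);M=np.c_[np.cross(yv,zv),yv,zv]
to([.5435,.360,.094],0,M)
```

```text
pos [0.541  0.3586 0.143 ] q [0.503 0.18  1.711 0.    1.26  0.203] gap 0.0586 F [-0.3  0.6  1.1]
lin [ 0.0025  0.0014 -0.049 ] twist [ 0.26 -0.47  0.03]
```

>>> step_arm --commands '[{"linear": [0.001, 0.001, -0.015], "twist": [0, 0, 0]}, {"linear": [0, 0, -0.015], "twist": [0, 0, 0]}, {"linear": [0, 0, -0.01], "twist": [0, 0, 0]}, {"linear": [0, 0, -0.01], "twist": [0, 0, 0]}, {"linear": [0, 0, 0], "twist": [0, 0, 0]}, {"linear": [0, 0, 0], "twist": [0, 0, 0]}]'

```text
time: 23.15
position: [0.5436, 0.3603, 0.096]
tcp_rot: [-1.864, -2.527, 0.005]
wrist_force: [0.9, 0.6, -0.1]
finger_gap: 0.0586
```

>>> step_arm --commands '[{"linear": [0, 0, 0], "twist": [0, 0, 0]}, {"linear": [0, 0, 0], "twist": [0, 0, 0]}, {"linear": [0, 0, 0], "twist": [0, 0, 0]}, {"linear": [0, 0, 0], "twist": [0, 0, 0]}, {"linear": [0, 0, 0], "twist": [0, 0, 0]}, {"linear": [0, 0, 0], "twist": [0, 0, 0]}, {"linear": [0, 0, 0], "twist": [0, 0, 0]}]' --gripper 0 --squeeze 60

```text
time: 23.73
position: [0.5442, 0.3609, 0.0973]
tcp_rot: [-1.864, -2.528, 0.002]
wrist_force: [0.0, 1.7, 0.4]
finger_gap: 0.0308
```

>>> step_arm --commands '[{"linear": [0, 0, 0.004], "twist": [0, 0, 0]}, {"linear": [0, 0, 0.004], "twist": [0, 0, 0]}, {"linear": [0, 0, 0.004], "twist": [0, 0, 0]}, {"linear": [0, 0, 0.004], "twist": [0, 0, 0]}, {"linear": [0, 0, 0.004], "twist": [0, 0, 0]}, {"linear": [0, 0, 0.004], "twist": [0, 0, 0]}, {"linear": [0, 0, 0.004], "twist": [0, 0, 0]}, {"linear": [0, 0, 0.004], "twist": [0, 0, 0]}, {"linear": [0, 0, 0.004], "twist": [0, 0, 0]}, {"linear": [0, 0, 0.004], "twist": [0, 0, 0]}, {"linear": [0, 0, 0], "twist": [0, 0, 0]}, {"linear": [0, 0, 0], "twist": [0, 0, 0]}]'

```text
time: 24.73
position: [0.5439, 0.3591, 0.1358]
tcp_rot: [-1.865, -2.528, 0.008]
wrist_force: [2.9, -5.2, -7.5]
finger_gap: 0.0306
```

Run:
```python
from tgt import *
from bar import bar
a=np.radians(17.2)
yv=np.array([np.cos(a),np.sin(a),0]);zv=np.array([0,0,-1.]);M=np.c_[np.cross(yv,zv),yv,zv]
to([.5435,.360,.094],0,M)
cap('scene','scene20');bar('scene20')
```

```text
pos [0.5439 0.3591 0.1358] q [ 0.502  0.189  1.713 -0.002  1.244  0.203] gap 0.0306 F [ 2.9 -5.2 -7.5]
lin [-0.0004  0.0009 -0.0418] twist [ 0.24 -0.18  0.04]
scene20 417 ztop med 0.0689 at r<90 0.0651 r>90 0.0682 swing -0.009 lift -0.0051
```

```bash
cat > bar2.py <<'E'
from h import *
def bar2(tag,sw,rlo=.04,rhi=.14,tol=.15):
    g=pickle.load(open(f'pics/{tag}.pkl','rb'));P=cloud(g);C=g['image'].astype(int)
    c=np.array([.5915,.209]);d=P[...,:2]-c;r=np.hypot(d[...,0],d[...,1])
    s=(np.radians(191.55)-np.arctan2(d[...,1],d[...,0])+np.pi)%(2*np.pi)-np.pi
    m=(abs(s-sw)<tol)&(r>rlo)&(r<rhi)&(P[...,2]>.07)&(P[...,2]<.13)&(C.min(2)>90)
    z=P[...,2][m]
    if len(z)<5: print('few');return
    # flat top: histogram mode
    h,e=np.histogram(z,np.arange(.07,.13,.001));k=e[h.argmax()]+.0005;mm=abs(z-k)<.003
    print(tag,mm.sum(),'ztop',np.median(z[mm]).round(4),'lift',(np.median(z[mm])-.074).round(4),'swing',np.median(s[m][mm]).round(3))
E
python3 -c "
from bar2 import *
bar2('scene20',1.47)
b=cv2.imread('pics/scene20.png')
cv2.imwrite('pics/z20.png',cv2.resize(b[150:300,260:410],(600,600),interpolation=cv2.INTER_CUBIC))"
```

```text
scene20 380 ztop 0.1068 lift 0.0328 swing 1.48
```

View pics/z20.png

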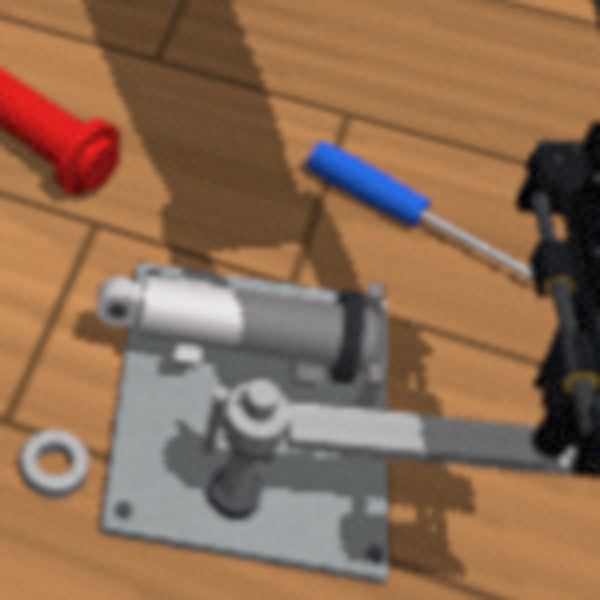

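Run:
```python
import numpy as np
a0=106.75;p=None
for k in range(25):
    a=np.radians(a0+3.53*k);q=.1595*np.array([np.cos(a),np.sin(a)])
    if k: print(k,(q-p).round(4))
    p=q
```

```text
1 [-0.0093 -0.0031]
2 [-0.0091 -0.0037]
3 [-0.0089 -0.0042]
4 [-0.0086 -0.0048]
5 [-0.0083 -0.0053]
6 [-0.0079 -0.0058]
7 [-0.0076 -0.0063]
8 [-0.0072 -0.0067]
9 [-0.0067 -0.0072]
10 [-0.0063 -0.0076]
11 [-0.0058 -0.0079]
12 [-0.0053 -0.0083]
13 [-0.0048 -0.0086]
14 [-0.0042 -0.0089]
15 [-0.0037 -0.0091]
16 [-0.0031 -0.0093]
17 [-0.0025 -0.0095]
18 [-0.002  -0.0096]
19 [-0.0014 -0.0097]
20 [-0.0008 -0.0098]
21 [-0.0002 -0.0098]
22 [ 0.0005 -0.0098]
23 [ 0.0011 -0.0098]
24 [ 0.0017 -0.0097]
```

>>> step_arm --commands '[{"linear": [0, 0, 0.003], "twist": [0, 0, 0]}, {"linear": [0, 0, 0.003], "twist": [0, 0, 0]}, {"linear": [0, 0, 0], "twist": [0, 0, 0]}]'

```text
time: 25.03
position: [0.5438, 0.359, 0.1419]
tcp_rot: [-1.865, -2.528, 0.008]
wrist_force: [2.7, -5.1, -8.2]
finger_gap: 0.0308
```

>>> step_arm --commands '[{"linear": [-0.0093, -0.0031, 0], "twist": [0, 0, 3.53]}, {"linear": [-0.0091, -0.0037, 0], "twist": [0, 0, 3.53]}, {"linear": [-0.0089, -0.0042, 0], "twist": [0, 0, 3.53]}, {"linear": [-0.0086, -0.0048, 0], "twist": [0, 0, 3.53]}, {"linear": [-0.0083, -0.0053, 0], "twist": [0, 0, 3.53]}, {"linear": [-0.0079, -0.0058, 0], "twist": [0, 0, 3.53]}, {"linear": [-0.0076, -0.0063, 0], "twist": [0, 0, 3.53]}, {"linear": [-0.0072, -0.0067, 0], "twist": [0, 0, 3.53]}, {"linear": [-0.0067, -0.0072, 0], "twist": [0, 0, 3.53]}, {"linear": [-0.0063, -0.0076, 0], "twist": [0, 0, 3.53]}, {"linear": [-0.0058, -0.0079, 0], "twist": [0, 0, 3.53]}, {"linear": [-0.0053, -0.0083, 0], "twist": [0, 0, 3.53]}]'

```text
time: 26.03
position: [0.4535, 0.289, 0.1425]
tcp_rot: [0.82, 3.03, -0.003]
wrist_force: [6.7, -1.5, -8.4]
finger_gap: 0.0302
```

Run:
```python
from tgt import *
from bar2 import *
s=sense();print(s['position'],s['wrist_force'],s['finger_gap'])
cap('scene','scene21');bar2('scene21',.74)
```

```text
[0.45351714 0.28904017 0.14253207] [ 6.65282046 -1.48742419 -8.36252348] 0.030176709364662855
scene21 327 ztop 0.1133 lift 0.0393 swing 0.75
```

>>> step_arm --commands '[{"linear": [-0.0048, -0.0086, 0], "twist": [0, 0, 3.53]}, {"linear": [-0.0042, -0.0089, 0], "twist": [0, 0, 3.53]}, {"linear": [-0.0037, -0.0091, 0], "twist": [0, 0, 3.53]}, {"linear": [-0.0031, -0.0093, 0], "twist": [0, 0, 3.53]}, {"linear": [-0.0025, -0.0095, 0], "twist": [0, 0, 3.53]}, {"linear": [-0.002, -0.0096, 0], "twist": [0, 0, 3.53]}, {"linear": [-0.0014, -0.0097, 0], "twist": [0, 0, 3.53]}, {"linear": [-0.0008, -0.0098, 0], "twist": [0, 0, 3.53]}, {"linear": [-0.0002, -0.0098, 0], "twist": [0, 0, 3.53]}, {"linear": [0.0005, -0.0098, 0], "twist": [0, 0, 3.53]}, {"linear": [0.0011, -0.0098, 0], "twist": [0, 0, 3.53]}, {"linear": [0.0017, -0.0097, 0], "twist": [0, 0, 3.53]}, {"linear": [0, 0, 0], "twist": [0, 0, 0]}, {"linear": [0, 0, 0], "twist": [0, 0, 0]}, {"linear": [0, 0, 0], "twist": [0, 0, 0]}]'

```text
time: 27.33
position: [0.4344, 0.1771, 0.143]
tcp_rot: [-0.325, 3.121, 0.001]
wrist_force: [5.8, 2.0, -8.8]
finger_gap: 0.0303
```

Run:
```python
from tgt import *
from bar2 import *
s=sense();print(s['position'],s['tcp_rot'],s['wrist_force'],s['finger_gap'])
cap('scene','scene22');bar2('scene22',0.0)
b=cv2.imread('pics/scene22.png')
cv2.imwrite('pics/z22.png',cv2.resize(b[150:300,260:410],(600,600),interpolation=cv2.INTER_CUBIC))
```

```text
[0.43435145 0.17714272 0.14301993] [-3.24669742e-01  3.12121096e+00  1.20970529e-03] [ 5.77739164  1.97641741 -8.8349389 ] 0.030287249141937166
scene22 288 ztop 0.1133 lift 0.0393 swing 0.0
```

View pics/z22.png

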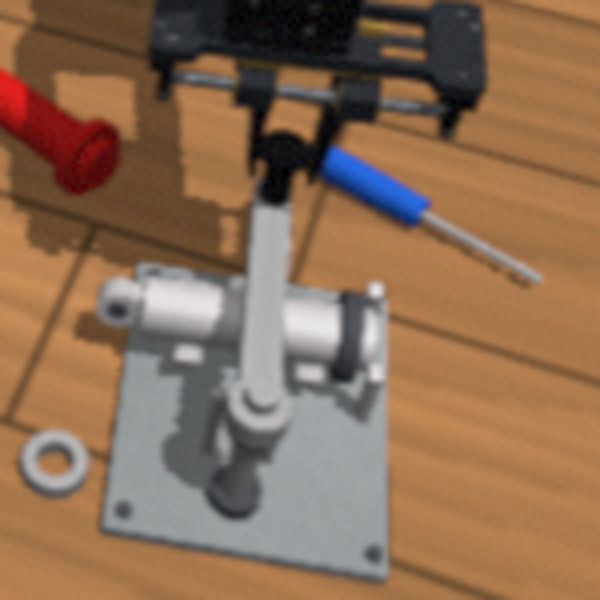

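>>> step_arm --commands '[{"linear": [0, 0, -0.004], "twist": [0, 0, 0]}, {"linear": [0, 0, -0.004], "twist": [0, 0, 0]}, {"linear": [0, 0, -0.004], "twist": [0, 0, 0]}, {"linear": [0, 0, -0.003], "twist": [0, 0, 0]}, {"linear": [0, 0, -0.002], "twist": [0, 0, 0]}, {"linear": [0, 0, -0.002], "twist": [0, 0, 0]}, {"linear": [0, 0, -0.002], "twist": [0, 0, 0]}, {"linear": [0, 0, -0.002], "twist": [0, 0, 0]}, {"linear": [0, 0, 0], "twist": [0, 0, 0]}, {"linear": [0, 0, 0], "twist": [0, 0, 0]}]'

```text
time: 28.22
position: [0.4341, 0.1771, 0.1199]
tcp_rot: [-0.326, 3.122, -0.0]
wrist_force: [4.3, 2.8, -6.9]
finger_gap: 0.0304
```

Run:
```python
from tgt import *
from bar2 import *
s=sense();print(s['position'],s['wrist_force'],s['finger_gap'])
cap('scene','scene23');bar2('scene23',0.0)
```

```text
[0.4340999  0.17705693 0.11985168] [ 4.32398104  2.78770955 -6.88741253] 0.030364639849836277
scene23 289 ztop 0.0913 lift 0.0173 swing 0.003
```

Lift is 0.0173, so the bar is entering the fork, with swing near 0 and steady forces. I'll lower the last 7–8 mm slowly.

>>> step_arm --commands '[{"linear": [0, 0, -0.001], "twist": [0, 0, 0]}, {"linear": [0, 0, -0.001], "twist": [0, 0, 0]}, {"linear": [0, 0, -0.001], "twist": [0, 0, 0]}, {"linear": [0, 0, -0.001], "twist": [0, 0, 0]}, {"linear": [0, 0, -0.001], "twist": [0, 0, 0]}, {"linear": [0, 0, -0.001], "twist": [0, 0, 0]}, {"linear": [0, 0, 0], "twist": [0, 0, 0]}]'

```text
time: 28.85
position: [0.434, 0.177, 0.1138]
tcp_rot: [-0.326, 3.122, -0.0]
wrist_force: [3.8, 3.0, -7.3]
finger_gap: 0.0305
```

>>> step_arm --commands '[{"linear": [0, 0, -0.0005], "twist": [0, 0, 0]}, {"linear": [0, 0, -0.0005], "twist": [0, 0, 0]}, {"linear": [0, 0, -0.0005], "twist": [0, 0, 0]}, {"linear": [0, 0, 0], "twist": [0, 0, 0]}, {"linear": [0, 0, 0], "twist": [0, 0, 0]}]'

```text
time: 29.27
position: [0.434, 0.177, 0.1125]
tcp_rot: [-0.326, 3.122, -0.0]
wrist_force: [3.3, 3.1, -7.7]
finger_gap: 0.0307
```

Run:
```python
from tgt import *
from bar2 import *
s=sense();print(s['position'],s['wrist_force'],s['finger_gap'])
cap('scene','scene24');bar2('scene24',0.0)
```

```text
[0.434042   0.1769989  0.11249647] [ 3.31332707  3.14744621 -7.6688793 ] 0.030663289254627652
scene24 281 ztop 0.0841 lift 0.0101 swing 0.001
```

>>> step_arm --commands '[{"linear": [0, 0, -0.0005], "twist": [0, 0, 0]}, {"linear": [0, 0, -0.0005], "twist": [0, 0, 0]}, {"linear": [0, 0, 0], "twist": [0, 0, 0]}]'

```text
time: 29.57
position: [0.434, 0.1769, 0.1114]
tcp_rot: [-0.326, 3.123, -0.001]
wrist_force: [4.4, 2.8, -6.2]
finger_gap: 0.0307
```

>>> step_arm --commands '[{"linear": [0, 0, -0.0005], "twist": [0, 0, 0]}, {"linear": [0, 0, -0.0005], "twist": [0, 0, 0]}, {"linear": [0, 0, 0], "twist": [0, 0, 0]}]'

```text
time: 29.82
position: [0.434, 0.1769, 0.1104]
tcp_rot: [-0.326, 3.123, -0.001]
wrist_force: [4.2, 3.7, -7.0]
finger_gap: 0.0307
```

Run:
```python
from inh import *
from bar2 import *
s=sense();print(s['position'],s['wrist_force'],s['finger_gap'])
cap('scene','scene25');bar2('scene25',0.0);inhand('scene25')
b=cv2.imread('pics/scene25.png')
cv2.imwrite('pics/z25.png',cv2.resize(b[150:300,260:410],(600,600),interpolation=cv2.INTER_CUBIC))
```

```text
[0.43396632 0.17689255 0.11044858] [ 4.23494925  3.69504538 -6.98698545] 0.0307201241211486
scene25 283 ztop 0.0822 lift 0.0082 swing -0.003
582 y range [-97.4 -95.2  76.2  77.1]
axis cradle x,z(rel seat) mm [-1.3 -0.7] slope deg [-0.4   0.26] res 0.91
collar 84 [55.3 55.6 58.6 64.4 66.6]
```

View pics/z25.png

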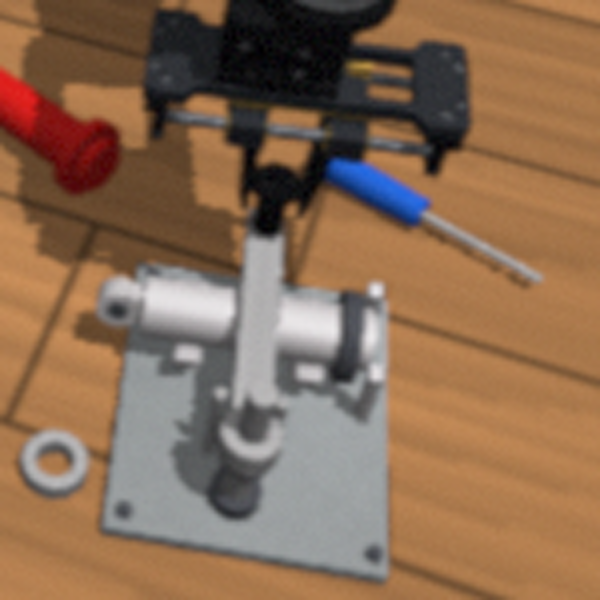

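>>> step_arm --commands '[{"linear": [0, 0, -0.0005], "twist": [0, 0, 0]}, {"linear": [0, 0, -0.0005], "twist": [0, 0, 0]}, {"linear": [0, 0, 0], "twist": [0, 0, 0]}, {"linear": [0, 0, 0], "twist": [0, 0, 0]}]'

```text
time: 30.2
position: [0.4339, 0.1768, 0.1098]
tcp_rot: [-0.326, 3.123, -0.001]
wrist_force: [3.8, 3.1, -4.8]
finger_gap: 0.0307
```

>>> step_arm --commands '[{"linear": [0, 0, -0.0005], "twist": [0, 0, 0]}, {"linear": [0, 0, -0.0005], "twist": [0, 0, 0]}, {"linear": [0, 0, 0], "twist": [0, 0, 0]}, {"linear": [0, 0, 0], "twist": [0, 0, 0]}]'

```text
time: 30.53
position: [0.4337, 0.1766, 0.1093]
tcp_rot: [-0.325, 3.124, -0.002]
wrist_force: [-2.4, 4.0, 1.9]
finger_gap: 0.0306
```

Run:
```python
from inh import *
from bar2 import *
s=sense();print(s['position'],s['wrist_force'],s['finger_gap'])
cap('scene','scene26');bar2('scene26',0.0);inhand('scene26')
```

```text
[0.43370847 0.17657477 0.10929544] [-2.38936286  3.96342236  1.91777808] 0.030614198001647948
scene26 284 ztop 0.0824 lift 0.0084 swing 0.0
581 y range [-97.3 -95.2  76.1  76.9]
axis cradle x,z(rel seat) mm [-1.2 -0.6] slope deg [-0.66  0.31] res 0.9
collar 85 [55.4 55.5 58.4 65.2 66.6]
```

The bar now rests on the barrel: the wrist load changed from −7 N to +2 N and the bar stopped descending. I'll release and withdraw.

>>> step_arm --commands '[{"linear": [0, 0, 0], "twist": [0, 0, 0]}, {"linear": [0, 0, 0], "twist": [0, 0, 0]}, {"linear": [0, 0, 0], "twist": [0, 0, 0]}, {"linear": [0, 0, 0], "twist": [0, 0, 0]}, {"linear": [0, 0, 0], "twist": [0, 0, 0]}, {"linear": [0, 0, 0.01], "twist": [0, 0, 0]}, {"linear": [0, 0, 0.02], "twist": [0, 0, 0]}, {"linear": [0, 0, 0.03], "twist": [0, 0, 0]}, {"linear": [0, 0, 0.03], "twist": [0, 0, 0]}, {"linear": [-0.02, -0.03, 0.02], "twist": [0, 0, 0]}, {"linear": [-0.02, -0.035, 0], "twist": [0, 0, 0]}, {"linear": [0, -0.04, 0], "twist": [0, 0, 0]}, {"linear": [0, -0.04, 0], "twist": [0, 0, 0]}, {"linear": [0, -0.04, 0], "twist": [0, 0, 0]}, {"linear": [0, -0.04, 0], "twist": [0, 0, 0]}, {"linear": [0, 0, 0], "twist": [0, 0, 0]}, {"linear": [0, 0, 0], "twist": [0, 0, 0]}]' --gripper 0.55

```text
time: 32.0
position: [0.3935, -0.0508, 0.2192]
tcp_rot: [-0.316, 3.124, -0.004]
wrist_force: [0.1, 0.3, -0.2]
finger_gap: 0.0517
```

Run:
```python
from inh import *
from bar2 import *
s=sense();print(s['time'],s['position'],s['wrist_force'],s['finger_gap'])
cap('scene','scene27');cap('top','top27');bar2('scene27',0.0);bar2('top27',0.);inhand('scene27')
a=cv2.imread('pics/top27.png');b=cv2.imread('pics/scene27.png')
r=lambda im,x,y,w,h:cv2.resize(im[y:y+h,x:x+w],(390,390),interpolation=cv2.INTER_CUBIC)
cv2.imwrite('pics/z27.png',np.hstack([r(a,150,130,100,100),r(b,270,180,110,110)]))
```

```text
32.0 [ 0.39350454 -0.0508087   0.21918607] [ 0.11019222  0.31697985 -0.22122898] 0.05171428616210082
scene27 289 ztop 0.0814 lift 0.0074 swing -0.002
top27 190 ztop 0.0823 lift 0.0083 swing -0.005
575 y range [-97.4 -95.2  76.2  77.2]
axis cradle x,z(rel seat) mm [-1.4 -0.6] slope deg [-0.72  0.21] res 0.91
collar 93 [55.2 55.5 59.  65.  67. ]
```

View pics/z27.png

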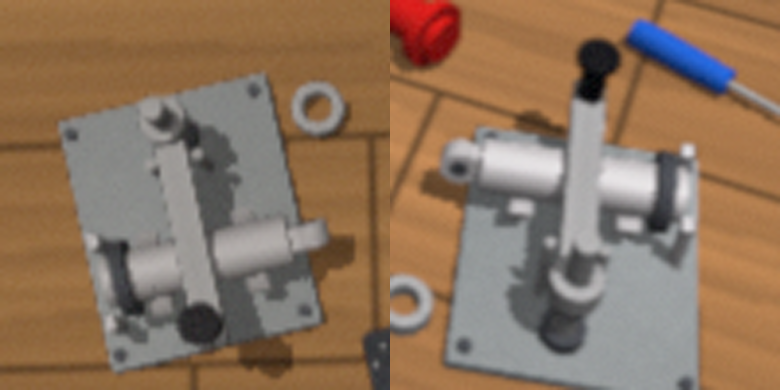

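View pics/scene27.png

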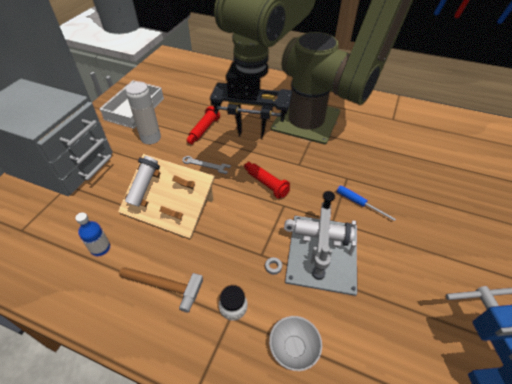

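The final views show the barrel level in the saddles, with its collar between the +y saddle and the pegs. The bar is across it in the fork, and the stub and bystanders are where they were.

Run:
```python
from workcell import *
print(hand_in()); print(sense()['time'])
```

```text
the job is handed in; nothing more can be done
None
the job is handed in; nothing more can be done
```

The shock is clamped in the cradle and the job is handed in, at about 32 s on the robot's clock. I lifted the bar out of its fork, turned it aside to a swing of about 1.47 rad and let it down gently. Then I laid the long barrel in the V-saddles, brought the bar back and lowered it slowly until the barrel carried it.

**Last checks:**
- **Barrel:** it lies level, with its axis within about 1.5 mm of the seat. The collar spans about y = 55 to 67 mm, inside the 46 to 72 mm slot.
- **Bar:** swing is about 0, between the fork pins. The load on the wrist changed from −7 N to +2 N as the bar came to rest, so it was let down rather than dropped.
- **Everything else:** the short barrel and the other things on the bench look unmoved, and the gripper is clear of everything.

**What did not go as planned or disagreed:**
- **First grip on the knob:** the bar rose only about 4 mm for 8 mm of lift, so I let it back down. The fingers meet the 32 mm cap, not the shank, so I gripped the cap for both lifts.
- **Bar height:** depth gave 0.007 to 0.008 m on the barrel instead of about 0.010. This method read up to 0.7 mm low with the bar fully down, and the barrel axis read 0.6 mm low.
- **Cameras:** the two views differ by 2 to 3 mm in y, so I worked with their average.

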